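# Load round-bottom flasks into their heating blocks

## Task

Set up the four reactions for heating: take each round-bottom flask from its cork ring on the tray and set it gently, without dropping it, into the heating block on the hotplate whose well fits it (stopper and block share the colour of the size). At the end all four must stand upright, fully down in their own wells and let go; do not tip a flask over, and leave the wash bottle and the beaker where they are.

Things in the scene. Friction and masses are not known exactly. Their poses are not given: they have to be found in the camera images.
- flask_25: loose 25 ml round-bottom glass flask, yellow stopper: bulb 41 mm wide; neck 18 mm wide, its top 78 mm above the origin; stopper as wide, 14 mm taller. 45 g. Held by a seat that fits, it keeps the lean it is let go with. Origin: lowest point of the bulb, z up the neck. Starts in a fixed cork ring on a tray, origin 7 mm above the worktop. Grasp the neck from above, TCP 66 mm above the origin.
- flask_50: loose 50 ml round-bottom glass flask, blue stopper: bulb 51 mm wide; neck 23 mm wide, its top 92 mm above the origin; stopper as wide, 15 mm taller. 65 g. Held by a seat that fits, it keeps the lean it is let go with. Origin: lowest point of the bulb, z up the neck. Starts in a fixed cork ring on a tray, origin 7 mm above the worktop. Grasp the neck from above, TCP 80 mm above the origin.
- flask_100: loose 100 ml round-bottom glass flask, green stopper: bulb 64 mm wide; neck 28 mm wide, its top 110 mm above the origin; stopper as wide, 16 mm taller. 100 g. Held by a seat that fits, it keeps the lean it is let go with. Origin: lowest point of the bulb, z up the neck. Starts in a fixed cork ring on a tray, origin 7 mm above the worktop. Grasp the neck from above, TCP 98 mm above the origin.
- flask_250: loose 250 ml round-bottom glass flask, red stopper: bulb 85 mm wide; neck 34 mm wide, its top 142 mm above the origin; stopper as wide, 18 mm taller. 180 g. Held by a seat that fits, it keeps the lean it is let go with. Origin: lowest point of the bulb, z up the neck. Starts in a fixed cork ring on a tray, origin 7 mm above the worktop. Grasp the neck from above, TCP 130 mm above the origin.
- block_25: fixed round yellow heating block for the 25 ml flask, 72 mm wide, 25 mm tall, a bowl-shaped well in its top that fits the 41 mm bulb. Stands on a white 275 mm square hotplate whose top is 52 mm above the worktop; neighbouring wells are 122 mm apart. Origin: centre of the underside, z up through the well. A seated flask's origin lies 10 mm above this origin, on its axis.
- block_50: fixed round blue heating block for the 50 ml flask, 82 mm wide, 29 mm tall, a bowl-shaped well in its top that fits the 51 mm bulb. Stands on a white 275 mm square hotplate whose top is 52 mm above the worktop; neighbouring wells are 122 mm apart. Origin: centre of the underside, z up through the well. A seated flask's origin lies 10 mm above this origin, on its axis.
- block_100: fixed round green heating block for the 100 ml flask, 94 mm wide, 34 mm tall, a bowl-shaped well in its top that fits the 64 mm bulb. Stands on a white 275 mm square hotplate whose top is 52 mm above the worktop; neighbouring wells are 122 mm apart. Origin: centre of the underside, z up through the well. A seated flask's origin lies 10 mm above this origin, on its axis.
- block_250: fixed round red heating block for the 250 ml flask, 112 mm wide, 42 mm tall, a bowl-shaped well in its top that fits the 85 mm bulb. Stands on a white 275 mm square hotplate whose top is 52 mm above the worktop; neighbouring wells are 122 mm apart. Origin: centre of the underside, z up through the well. A seated flask's origin lies 10 mm above this origin, on its axis.
- wash_bottle: bystander: squeeze wash bottle with red cap and bent spout, 230 mm tall, standing behind the work; origin on its underside, 21 mm from the bottle's axis (which lies at -y). Leave it alone.
- beaker: bystander: small glass beaker, about 60 mm across and 72 mm tall, standing behind the work; origin on its underside, 21 mm from the bottle's axis (which lies at -y). Leave it alone.
Things that resemble listed ones, but are neither listed nor needed, are in the scene too. Leave any black look-alike of the flask_50 alone.

How it is judged (in metres and radians):
At the end, for the whole second after the job is handed in: Each of the four flasks is in the heating block of its own size and colour: its origin within 12 mm of the block's axis and 6 to 14 mm above the block's origin (seated is 10 mm), neck within 0.3 rad of vertical, at rest and touched by no finger (horizontal distance between flask_25 and block_25 below 0.012 m and z of flask_25 in the frame of block_25 between 0.006 and 0.014 m and angle between each of flask_25, flask_50, flask_100, flask_250's own z axis and vertical below 0.3 rad and linear speed of each of flask_25, flask_50, flask_100, flask_250 below 0.02 m/s and contact force between each of flask_25, flask_50, flask_100, flask_250 and the fingers below 0.1 N and horizontal distance between flask_50 and block_50 below 0.012 m and z of flask_50 in the frame of block_50 between 0.006 and 0.014 m and horizontal distance between flask_100 and block_100 below 0.012 m and z of flask_100 in the frame of block_100 between 0.006 and 0.014 m and horizontal distance between flask_250 and block_250 below 0.012 m and z of flask_250 in the frame of block_250 between 0.006 and 0.014 m).
It fails at once if a flask is rammed hard (over 100 N) into its heating block (contact force between flask_25 and block_25 above 100 N or contact force between flask_50 and block_50 above 100 N or contact force between flask_100 and block_100 above 100 N or contact force between flask_250 and block_250 above 100 N).
It fails at once if a flask is dropped (moves faster than 0.6 m/s while no finger touches it) ((contact force between flask_25 and the fingers below 0.05 N and linear speed of flask_25 above 0.6 m/s) or (contact force between flask_50 and the fingers below 0.05 N and linear speed of flask_50 above 0.6 m/s) or (contact force between flask_100 and the fingers below 0.05 N and linear speed of flask_100 above 0.6 m/s) or (contact force between flask_250 and the fingers below 0.05 N and linear speed of flask_250 above 0.6 m/s)).
It fails at once if a flask is tipped over (more than 0.9 rad) (angle between any of flask_25, flask_50, flask_100, flask_250's own z axis and vertical above 0.9 rad).
It fails at once if the wash bottle is pushed more than 25 mm from its place (distance of wash_bottle from where it was at the start of the episode above 0.025 m).
It fails at once if the beaker is pushed more than 25 mm from its place (distance of beaker from where it was at the start of the episode above 0.025 m).
It also fails if it takes over 104 s, if anything falls off the work surface, if the arm or the gripper's body presses on something with over 40 N, if the wrist force passes 120 N, or if a joint passes its speed limit or range.

## Robot

A 6-joint arm with a two-finger parallel gripper is mounted at the origin on a cart in front of the work surface, level with it; the furniture and walls round the work are solid. World frame = base frame: x ahead of the robot, y to its left, z up, the work surface at z = 0. Lengths are in m, angles in degrees, forces in N, time in s.
With the tool pointing down it reaches from about 0.4 to 0.825 m from the base axis. Payload 7 kg.
Tool frame: the origin (TCP) lies between the finger pads, 19 mm behind the fingertips; this is the grasp point; x points along the fingers, y is the direction in which the jaws open and shut, and the axes are right-handed (so a half turn about x gives the same grasp; the last joint's range is limited). The gripper opens to 88 mm and grips with 3 to 60 N. Pads are 19 mm wide; open, the fingers measure 130 mm over their backs; the gripper's body (78 mm by 193 mm) begins 47 mm behind the grasp point.
Start: joints at [91.163, 20.546, 0.682, 0, -70.136, -16.507], TCP at [0.179, 0.651, 0.245] pointing down, gripper open.
Joint ranges: [-176.03, 176.03], [-82.01, 121.73], [-58.28, 71.71], [-173.87, 95.51], [-174.79, -0.11], [-173.66, 173.66]. Speed limits (degrees/s): [136.94, 136.94, 172.46, 180, 180, 180].

## Interface

Orientations are given as [roll, pitch, yaw] about the fixed x, y, z axes, in that order (R = Rz(yaw) Ry(pitch) Rx(roll)).
In Python, from plant import ctrl gives the robot as it stands. The module is installed in compiled form; this text tells all that it offers.
- The arm moves only by the shell command python3 -m inch 'ROWS'. ROWS is JSON, one flat list of numbers, 7 for each row, row after row: the shift along the tool's x, y, z in m, then the turn, a rotation vector about the tool's x, y, z in degrees, then the finger opening in m, from 0 to 0.0876. In form: [dx, dy, dz, rx, ry, rz, hand, dx, dy, dz, rx, ry, rz, hand, ...]. A call has 1 to 20 rows; each row shifts and turns the pose as measured when the row begins, along the tool's axes as they then stand; what a row does not reach is not made up. A row lasts 1/8 s, in which the tool goes at most 62.5 mm and 10.7 degrees, less where a joint would pass 70% of its speed; a pose out of reach is approached as far as the arm can. A call with a gripper value outside its range is refused whole. The fingers move at their own pace and stop on an object; the grip force is fixed at half the most. Time passes only in rows, so rows that do not move let the fingers close. It gives the time, the measured TCP pose, the force and the opening at its end, in the units of the state.
- ctrl.get_obs(): the state, without advancing time (a new reading comes with each control period).
- ctrl.snapshot(name): name is "side" or "top"; returns a dict with "color" (400x640x3 uint8, red, green, blue), "depth" (400x640 float32, m along the optical axis (not along the pixel's ray), 0 where there is no reading), "K" (3x3 intrinsics, pixels), "position" and "attitude" of the camera in the world. Camera axes: x right, y up, looking along -z (the intrinsics and any distortion apply to the point x, -y, -z); pixel columns grow to the right and rows downward; lengths in m; the calibration is good to about 2 mm. A picture is of the moment at which its call begins.
- ctrl.close_job(): hands the job in, once; it reports no verdict.
The state is a dict: "clock": time; "joint_pos": joint angles; "qvel": joint speeds; "tau": joint torques, N m; "tool_pos": TCP position; "orientation": TCP orientation; "force": force on the tool from outside, world axes, zero at the start; "moment": the same for the moment, N m; "opening": finger opening in m.
Only numpy, scipy, OpenCV 4.12 (cv2) and the standard library are available. Lean on these libraries where they do the work, as an engineer would, in place of code of your own. Each camera call takes 0.05 s, during which the arm holds its last target.

## Working session

There is one attempt and no reset: what is moved stays moved. The work goes in short steps, Python scripts to look and compute and a shell command to move; the robot and the scene stay as the last step left them, time stands still between calls to the robot, and variables do not carry over. Pictures are saved under pics/ and viewed, and the job is handed in when it is done.

```bash
ls; mkdir -p pics; python3 - <<'E'
from plant import ctrl
import cv2, numpy as np
print(ctrl.get_obs())
for n in("top","side"):
    s=ctrl.snapshot(n); cv2.imwrite(f"pics/{n}0.png",s["color"][:,:,::-1]); np.savez(f"{n}0.npz",**s); print(n,s["K"],s["position"],s["attitude"],[k for k in s])
E
```

```text
pics
{'clock': 0.0, 'joint_pos': array([ 9.11656605e+01,  2.05922504e+01,  6.32923494e-01, -1.95085078e-02,
       -7.01359276e+01, -1.65068415e+01]), 'qvel': array([-0.05801241, -0.11902698, -0.06350052,  0.00559661,  0.01660705,
       -0.06776804]), 'tau': array([ 1.12222126e-03, -5.82722318e+01,  2.93054867e+01,  6.99725077e+00,
        6.98208998e-03, -1.50906371e-04]), 'tool_pos': array([0.17848879, 0.65049184, 0.24440893]), 'orientation': array([ 95.61065938,  89.90299561, -99.73716563]), 'force': array([0.00111927, 0.47838506, 0.1809143 ]), 'moment': array([-0.03982614,  0.02294137,  0.02129695]), 'opening': 0.08760480749422339}
top [[385.33171265   0.         320.8397733 ]
 [  0.         385.33171265 202.20294698]
 [  0.           0.           1.        ]] [0.32600573 0.0029248  1.23558161] [ 10.69649064  -0.83463856 -88.72760705] ['color', 'depth', 'K', 'position', 'attitude']
side [[361.62893545   0.         315.48272254]
 [  0.         361.62893545 199.82696863]
 [  0.           0.           1.        ]] [0.52645101 0.55688801 0.69598493] [  40.24201578    0.34320057 -178.22292194] ['color', 'depth', 'K', 'position', 'attitude']
```

View pics/top0.png

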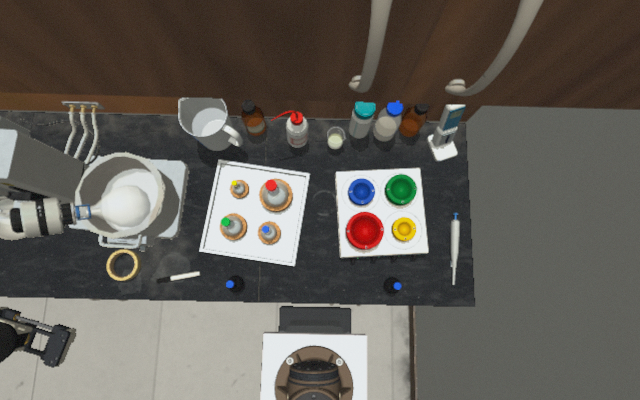

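View pics/side0.png

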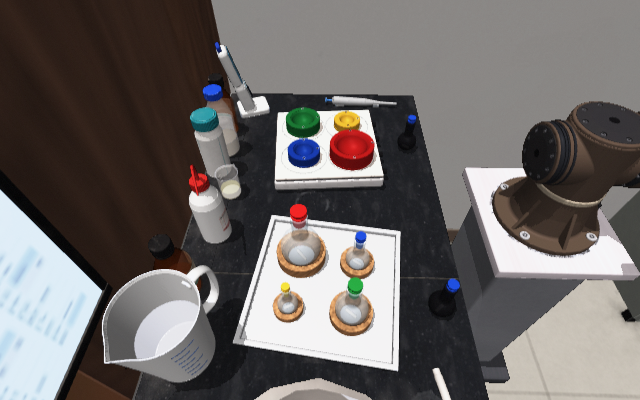

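```bash
cat > h.py <<'E'
import numpy as np, cv2
from scipy.spatial.transform import Rotation as R
RNG={'yellow':((18,150,90),(33,255,255)),'blue':((105,150,60),(125,255,255)),'green':((55,150,40),(85,255,255)),'red':((0,180,80),(5,255,255))}
def ray(s,uv):
    K=s['K']; uv=np.atleast_2d(uv).astype(float)
    d=np.c_[(uv[:,0]-K[0,2])/K[0,0],-(uv[:,1]-K[1,2])/K[1,1],-np.ones(len(uv))]
    return s['position'],R.from_euler('xyz',s['attitude'],degrees=True).apply(d)
def plane(s,uv,z):
    p,d=ray(s,uv); return p+d*((z-p[2])/d[:,2])[:,None]
def proj(s,P):
    c=R.from_euler('xyz',s['attitude'],degrees=True).inv().apply(np.atleast_2d(P)-s['position'])
    K=s['K']; return np.c_[K[0,0]*c[:,0]/-c[:,2]+K[0,2],K[1,1]*-c[:,1]/-c[:,2]+K[1,2]]
def tri(s1,u1,s2,u2):
    p,d=ray(s1,u1);q,e=ray(s2,u2);d=d[0]/np.linalg.norm(d[0]);e=e[0]/np.linalg.norm(e[0])
    t=np.linalg.lstsq(np.c_[d,-e],q-p,rcond=None)[0]
    a=p+t[0]*d;b=q+t[1]*e
    return (a+b)/2,np.linalg.norm(a-b)
def mask(s,c):
    h=cv2.cvtColor(s['color'],cv2.COLOR_RGB2HSV)
    m=cv2.inRange(h,*map(np.array,RNG[c]))
    if c=='red': m|=cv2.inRange(h,np.array((174,180,80)),np.array((179,255,255)))
    return m
def blobs(s,c,amin=8):
    n,l,st,ce=cv2.connectedComponentsWithStats(mask(s,c))
    return [(st[i],ce[i]) for i in range(1,n) if st[i,4]>=amin]
E
python3 - <<'E'
from h import *
S={n:dict(np.load(n+'0.npz')) for n in('top','side')}
for n in S:
  for c in RNG:
    for st,ce in blobs(S[n],c): print(n,c,st,ce.round(1), S[n]['depth'][int(ce[1]),int(ce[0])].round(3))
E
```

```text
top yellow [232 181   5   5  19] [234.  182.8] 1.168
top yellow [392 218  24  23 423] [403.5 228.8] 1.184
top blue [387 101  16  15 191] [394.3 108.1] 1.114
top blue [349 179  26  26 499] [361.  191.3] 1.203
top blue [ 77 209   2   6   9] [ 77.6 211.3] 1.0
top blue [455 213   2   6  10] [455.4 215.5] 1.238
top blue [262 226   7   7  33] [265.3 228.7] 1.127
top blue [226 280   8   8  57] [229.6 283.7] 1.101
top blue [393 282   9   8  58] [396.9 285.5] 1.105
top green [385 175  31  30 687] [400.4 189.3] 1.203
top green [222 218   8   8  55] [225.3 221.4] 1.112
top red [276 110  27  15 172] [293.3 116.2] 1.124
top red [266 180  11  11  86] [270.8 184.8] 1.092
top red [ 346  212   37   37 1020] [364.4 230.2] 1.18
side yellow [334 111  26  20 404] [346.  120.8] 1.017
side yellow [281 283   9  10  66] [284.8 287.1] 0.647
side blue [215  42   6  10  39] [217.3  46.5] 0.969
side blue [202  84  21  17 283] [212.3  92. ] 0.876
side blue [326  99   6   3  12] [328.2  99.7] 1.157
side blue [408 115   9   9  66] [411.5 118.8] 0.95
side blue [288 139  32  29 728] [303.4 152.9] 0.934
side blue [355 231  11  12 101] [360.3 236.7] 0.699
side blue [446 279  14  14 150] [452.6 285.1] 0.64
side green [286 107  34  30 814] [302.4 121.9] 1.012
side green [348 278  15  16 194] [354.8 285.5] 0.61
side red [ 330  130   44   40 1419] [350.8 149.3] 0.938
side red [189 164  20  31 343] [197.5 180.7] 0.716
side red [290 204  17  18 249] [298.1 212.1] 0.674
```

```bash
cat > m.py <<'E'
from h import *
from scipy.optimize import least_squares
S={n:dict(np.load(n+'0.npz')) for n in('top','side')}
fl={'yellow':(0.092,.014,(234,182.8),(284.8,287.1)),'blue':(.107,.015,(265.3,228.7),(360.3,236.7)),'green':(.126,.016,(225.3,221.4),(354.8,285.5)),'red':(.160,.018,(270.8,184.8),(298.1,212.1))}
for c,(H,st,u,v) in fl.items():
    z=.007+H-st*.35
    print(c,'expect z',round(z,3),'top',plane(S['top'],u,z)[0].round(4),'side',plane(S['side'],v,z)[0].round(4),'tri',*[np.round(x,4) for x in tri(S['top'],u,S['side'],v)])
bl={'yellow':(.072,.025),'blue':(.082,.029),'green':(.094,.034),'red':(.112,.042)}
for c,(D,h) in bl.items():
  for n in S:
    s=S[n]; m=mask(s,c); k,l,st,ce=cv2.connectedComponentsWithStats(m); 
    lo=[i for i in range(1,k) if st[i,4]>380 and (n=='top' and ce[i][0]>340 and ce[i][1]>150 or n=='side' and 250<ce[i][0]<390 and ce[i][1]<190)]
    mm=(l==lo[0]).astype(np.uint8)
    mm=cv2.resize(mm*255,None,fx=4,fy=4,interpolation=cv2.INTER_LINEAR); mm=(mm>127).astype(np.uint8)
    ct=max(cv2.findContours(mm,0,cv2.CHAIN_APPROX_NONE)[0],key=cv2.contourArea)
    hu=ct[:,0,:]
    uv=(hu+.5)/4-.5
    P=plane(s,uv,.052+h)[:,:2]; g=P.mean(0); 
    for it in range(5):
        d=(P-g); away=(g-s['position'][:2]); away/=np.linalg.norm(away)
        q=P[(d@away)>-.1*D]
        r=least_squares(lambda x:np.hypot(*(q-x[:2]).T)-x[2],[*g,D/2],loss='soft_l1',f_scale=.001); g=r.x[:2]
        r2=least_squares(lambda x:np.hypot(*(q-x[:2]).T)-D/2,g,loss='soft_l1',f_scale=.001)
    print(c,n,'free',r.x.round(4),'R',D/2,'fixed',r2.x.round(4),'rms',np.sqrt((r.fun**2).mean()).round(4))
E
python3 m.py
```

```text
yellow expect z 0.094 top [0.5953 0.2558 0.0941] side [0.595  0.2563 0.0941] tri [0.5952 0.256  0.0935] 0.0003
blue expect z 0.109 top [0.4561 0.1523 0.1087] side [0.4548 0.1524 0.1088] tri [0.4554 0.1524 0.109 ] 0.0013
green expect z 0.127 top [0.4723 0.2662 0.1274] side [0.4714 0.2666 0.1274] tri [0.4719 0.2663 0.1272] 0.001
red expect z 0.161 top [0.5764 0.1359 0.1607] side [0.5755 0.1353 0.1607] tri [0.5758 0.1358 0.1615] 0.0007
yellow top free [ 0.4699 -0.2621  0.0345] R 0.036 fixed [ 0.4691 -0.2605] rms 0.0022
yellow side free [ 0.4696 -0.2606  0.0355] R 0.036 fixed [ 0.4696 -0.26  ] rms 0.0014
blue top free [ 0.5838 -0.1325  0.0379] R 0.041 fixed [ 0.5807 -0.1303] rms 0.002
blue side free [ 0.5824 -0.1296  0.0396] R 0.041 fixed [ 0.5823 -0.1278] rms 0.0023
green top free [ 0.5926 -0.2544  0.0439] R 0.047 fixed [ 0.5901 -0.2513] rms 0.0018
green side free [ 0.5917 -0.2556  0.0448] R 0.047 fixed [ 0.5914 -0.2529] rms 0.0031
red top free [ 0.4612 -0.1414  0.0533] R 0.056 fixed [ 0.4594 -0.1385] rms 0.002
red side free [ 0.4613 -0.1399  0.0542] R 0.056 fixed [ 0.4615 -0.1376] rms 0.002
```

```bash
python3 - <<'E'
from h import *
from plant import ctrl
o=ctrl.get_obs(); print(R.from_euler('xyz',o['orientation'],degrees=True).as_matrix().round(3))
S={n:dict(np.load(n+'0.npz')) for n in('top','side')}
t=S['top']
print('bottle axis',plane(t,(297,128),.12)[0],'cap',plane(t,(296,118),.2)[0]); print('beaker',plane(t,(335,138),.05)[0]); print('black',plane(t,[(229.6,283.7),(396.9,285.5)],.11)); print('tray',plane(t,[(218,161),(310,172),(295,265),(201,252)],.01))
E
```

```text
[[-0.    -0.265 -0.964]
 [-0.001 -0.964  0.265]
 [-1.     0.001 -0.   ]]
bottle axis [0.76587746 0.06929371 0.12      ] cap [0.76433823 0.06839472 0.2       ]
beaker [ 0.76276753 -0.05047621  0.05      ]
black [[ 0.29621072  0.24591457  0.11      ]
 [ 0.30162673 -0.23196693  0.11      ]]
tray [[0.68736828 0.33161777 0.01      ]
 [0.65790816 0.02805283 0.01      ]
 [0.35538579 0.06681865 0.01      ]
 [0.38907212 0.36360084 0.01      ]]
```

```bash
cat > go.py <<'E'
import sys
from h import *
from plant import ctrl
def st():
    o=ctrl.get_obs(); M=R.from_euler('xyz',o['orientation'],degrees=True)
    return o,M
def need(*t):
    o,M=st(); d=np.array(t)-o['tool_pos']
    y=M.apply([0,1,0]); x=M.apply([1,0,0])
    print('t',round(o['clock'],2),'pos',o['tool_pos'].round(4),'jaw',np.degrees(np.arctan2(y[1],y[0])).round(1),'tilt rotvec tool to fix',np.degrees(M.inv().apply(np.cross(x,[0,0,-1]))).round(2),'open',round(o['opening'],4),'F',o['force'].round(1),'j6',o['joint_pos'][[0,3,4,5]].round(0))
    print('shift tool',M.inv().apply(d).round(4),'len',np.linalg.norm(d).round(3))
if len(sys.argv)>3: need(*map(float,sys.argv[1:4]))
E
python3 -m inch '[-0.015,0,0,8,0,0,0.0876, -0.015,0,0,8,0,0,0.0876, -0.015,0,0,8,0,0,0.0876, -0.015,0,0,8,0,0,0.0876, 0,0,0,0,0,0,0.0876]'; python3 go.py .36 .33 .30
```

```text
clock: 0.72
tool_pos: [0.1782, 0.6495, 0.3029]
orientation: [129.0, 89.6, -99.2]
force: [-0.0, -0.7, 0.7]
opening: 0.0875
t 0.72 pos [0.1782 0.6495 0.3029] jaw -138.3 tilt rotvec tool to fix [ 0.   -0.27 -0.33] open 0.0875 F [-0.  -0.7  0.7] j6 [ 91.  -0. -77. -49.]
shift tool [ 0.005   0.0769 -0.3594] len 0.368
```

```bash
python3 -m inch '[0,0.0096,-0.045,0,0,0,0.0876,0,0.0096,-0.045,0,0,0,0.0876,0,0.0096,-0.045,0,0,0,0.0876,0,0.0096,-0.045,0,0,0,0.0876,0,0.0096,-0.045,0,0,0,0.0876,0,0.0096,-0.045,0,0,0,0.0876,0,0.0096,-0.045,0,0,0,0.0876,0,0.0096,-0.045,0,0,0,0.0876]'; python3 go.py .576 .136 .28
```

```text
clock: 1.72
tool_pos: [0.3663, 0.3217, 0.2961]
orientation: [118.5, 88.9, -107.7]
force: [1.1, 0.9, 0.7]
opening: 0.0876
t 1.73 pos [0.3663 0.3217 0.2961] jaw -136.3 tilt rotvec tool to fix [-0.   -0.53 -0.97] open 0.0876 F [1.1 0.9 0.7] j6 [ 65.   0. -73. -21.]
shift tool [ 0.0183 -0.0236 -0.279 ] len 0.281
```

```bash
python3 -m inch '[0,-0.003,-0.04,0,0,0,0.0876,0,-0.003,-0.04,0,0,0,0.0876,0,-0.003,-0.04,0,0,0,0.0876,0,-0.003,-0.04,0,0,0,0.0876,0,-0.003,-0.04,0,0,0,0.0876,0,-0.003,-0.04,0,-0.3,-0.5,0.0876,0,-0.003,-0.03,0,-0.3,-0.5,0.0876,0,0,0,0,0,0,0.0876]'; python3 go.py .576 .136 .20
```

```text
clock: 2.72
tool_pos: [0.5737, 0.1322, 0.2896]
orientation: [53.4, 89.4, -171.3]
force: [-0.2, -0.5, -0.1]
opening: 0.0874
t 2.73 pos [0.5737 0.1322 0.2896] jaw -134.7 tilt rotvec tool to fix [ 0.    0.34 -0.45] open 0.0874 F [-0.2 -0.5 -0.1] j6 [ 32.  -0. -73.  13.]
shift tool [ 0.0895 -0.005   0.0005] len 0.09
```

```bash
python3 -m inch '[0.025,-0.0025,0,0,0.2,-0.2,0.0876,0.025,-0.0025,0,0,0.2,-0.2,0.0876,0.025,0,0,0,0,0,0.0876,0.015,0,0,0,0,0,0.0876,0,0,0,0,0,0,0.0876]'; python3 go.py .576 .136 .137
```

```text
clock: 3.35
tool_pos: [0.5738, 0.1367, 0.1945]
orientation: [82.2, 89.8, -141.8]
force: [-0.3, -0.4, 1.3]
opening: 0.0874
t 3.35 pos [0.5738 0.1367 0.1945] jaw -134.1 tilt rotvec tool to fix [-0.    0.03 -0.21] open 0.0874 F [-0.3 -0.4  1.3] j6 [ 32.   0. -61.  14.]
shift tool [ 0.0575 -0.0012 -0.0021] len 0.058
```

```bash
cat > look.py <<'E'
import sys
from h import *
from plant import ctrl
for n in sys.argv[2:]:
    s=ctrl.snapshot(n); cv2.imwrite(f"pics/{n}{sys.argv[1]}.png",s["color"][:,:,::-1]); np.savez(f"{n}{sys.argv[1]}.npz",**s)
    for c in RNG:
        for st,ce in blobs(s,c): print(n,c,st[4],ce.round(1),end='; ')
E
python3 look.py 1 side
```

```text
side yellow 401 [346.  120.9]; side yellow 11 [330.  171.1]; side yellow 66 [284.8 287.1]; side blue 39 [217.3  46.5]; side blue 283 [212.3  92. ]; side blue 12 [328.2  99.4]; side blue 96 [360.4 236.9]; side blue 146 [452.7 285.2]; side green 195 [354.9 285.5]; side red 858 [357.6 146.9]; side red 339 [198.7 180.8]; side red 241 [298.2 212.3];
```

View pics/side1.png

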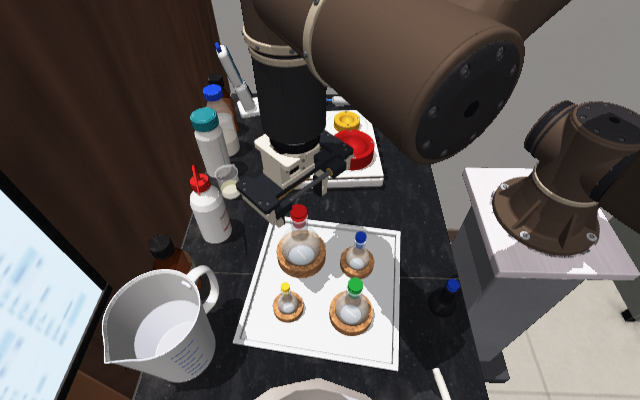

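The open fingers (about (270,215) and (325,185)) straddle the red stopper at (298,212), and the body is clear of the wash bottle. I'll descend and grip.

```bash
python3 -m inch '[0.012,-0.001,-0.002,0,0,0,0.0876,0.012,0,0,0,0,0,0.0876,0.012,0,0,0,0,0,0.0876,0.012,0,0,0,0,0,0.0876,0.008,0,0,0,0,0,0.0876,0,0,0,0,0,0,0.0876]'; python3 go.py .576 .136 .137
```

```text
clock: 4.15
tool_pos: [0.5772, 0.1365, 0.137]
orientation: [168.4, 90.0, -55.6]
force: [0.1, 0.4, 0.7]
opening: 0.0877
t 4.15 pos [0.5772 0.1365 0.137 ] jaw -134.1 tilt rotvec tool to fix [-0.   -0.05 -0.01] open 0.0877 F [0.1 0.4 0.7] j6 [ 32.   0. -54.  14.]
shift tool [-0.      0.0012  0.0005] len 0.001
```

```bash
python3 -m inch '[0,0,0,0,0,0,0.02,0,0,0,0,0,0,0.02,0,0,0,0,0,0,0.02,0,0,0,0,0,0,0.02,0,0,0,0,0,0,0.02,0,0,0,0,0,0,0.02]'; python3 go.py .576 .136 .137
```

```text
clock: 4.9
tool_pos: [0.5779, 0.1368, 0.1384]
orientation: [-133.7, 89.9, 2.3]
force: [-2.1, -1.6, 0.7]
opening: 0.0332
t 4.9 pos [0.5779 0.1368 0.1384] jaw -134.0 tilt rotvec tool to fix [-0.  -0.1  0.1] open 0.0332 F [-2.1 -1.6  0.7] j6 [ 32.   0. -54.  14.]
shift tool [0.0014 0.0019 0.0009] len 0.003
```

```bash
python3 -m inch '[-0.01,0,0,0,0,0,0.02,-0.02,0,0,0,0,0,0.02,-0.03,0,0,0,0,0,0.02,-0.03,0,0,0,0,0,0.02,-0.03,0,0,0,0,0,0.02,-0.03,0,0,0,0,0,0.02,0,0,0,0,0,0,0.02]'; python3 go.py .4605 -.1396 .28; python3 look.py 2 side
```

```text
clock: 5.78
tool_pos: [0.5765, 0.1363, 0.2949]
orientation: [-157.7, 90.0, -21.7]
force: [0.2, 0.3, -2.1]
opening: 0.0333
t 5.78 pos [0.5765 0.1363 0.2949] jaw -134.1 tilt rotvec tool to fix [ 0.   -0.03  0.01] open 0.0333 F [ 0.2  0.3 -2.1] j6 [ 32.   0. -73.  14.]
shift tool [ 0.0149  0.2789 -0.1086] len 0.3
side yellow 219 [348.2 123.6]; side yellow 9 [304.  128.4]; side yellow 14 [317.6 132.4]; side yellow 36 [283.7 141.4]; side yellow 18 [278.9 154.4]; side yellow 66 [284.8 287.1]; side blue 39 [217.3  46.5]; side blue 283 [212.3  92. ]; side blue 66 [411.5 118.8]; side blue 92 [315.5 155.6]; side blue 96 [360.4 236.9]; side blue 145 [452.7 285.2]; side green 194 [354.8 285.5]; side red 1420 [350.8 149.3]; side red 87 [299.7 153.7]; side red 338 [198.6 180.8];
```

View pics/side2.png

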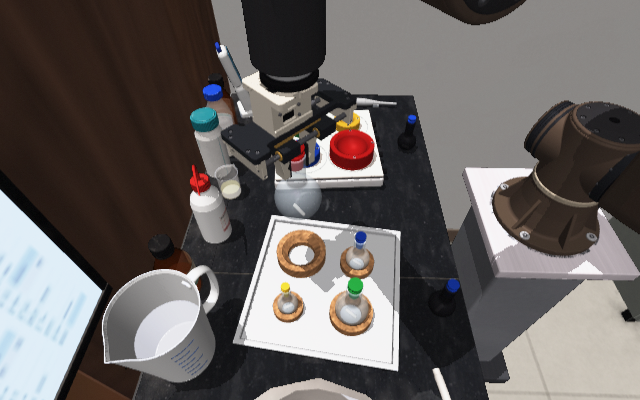

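The red flask hangs upright in the fingers at (298,190), and its ring at (302,253) is empty. Next I carry it across.

```bash
python3 -m inch '[0,0.015,-0.006,0,0,0,0.02,0,0.028,-0.011,0,0,0,0.02,0,0.028,-0.011,0,0,0,0.02,0,0.028,-0.011,0,0,0,0.02,0,0.028,-0.011,0,0,0,0.02,0,0.028,-0.011,0,0,0,0.02,0,0.028,-0.011,0,0,0,0.02,0,0.028,-0.011,0,0,0,0.02,0,0.028,-0.011,0,0,0,0.02,0,0.028,-0.011,0,0,0,0.02,0,0.01,-0.004,0,0,0,0.02,0,0,0,0,0,0,0.02]'; python3 go.py .4605 -.1396 .215
```

```text
clock: 7.32
tool_pos: [0.4404, -0.1594, 0.2861]
orientation: [57.3, 88.9, -167.2]
force: [-0.1, 0.6, -2.8]
opening: 0.0334
t 7.33 pos [ 0.4404 -0.1594  0.2861] jaw -134.5 tilt rotvec tool to fix [-0.    0.61 -0.94] open 0.0334 F [-0.1  0.6 -2.8] j6 [  4.   0. -71.  41.]
shift tool [ 0.0706 -0.0294 -0.0012] len 0.077
```

```bash
python3 -m inch '[0.01,-0.01,0,0,0.3,-0.4,0.02,0.01,-0.01,0,0,0.3,-0.4,0.02,0.01,-0.007,0,0,0,0,0.02,0,0,0,0,0,0,0.02]'; python3 go.py .4605 -.1396 .192; python3 look.py 3 side top
```

```text
clock: 7.82
tool_pos: [0.4605, -0.137, 0.2524]
orientation: [68.7, 89.9, -155.7]
force: [-0.2, -0.7, -2.8]
opening: 0.0335
t 7.83 pos [ 0.4605 -0.137   0.2524] jaw -134.3 tilt rotvec tool to fix [-0.    0.05 -0.14] open 0.0335 F [-0.2 -0.7 -2.8] j6 [  7.   0. -66.  39.]
shift tool [ 0.0604  0.0017 -0.0019] len 0.06
side yellow 16 [357.1  66.4]; side yellow 12 [355.   76.3]; side yellow 65 [336.2 122. ]; side yellow 66 [284.8 287.1]; side blue 39 [217.3  46.5]; side blue 283 [212.3  92. ]; side blue 13 [328.1  99.5]; side blue 66 [411.5 118.8]; side blue 730 [303.4 152.9]; side blue 101 [360.3 236.7]; side blue 150 [452.6 285.1]; side green 813 [302.4 121.9]; side green 194 [354.8 285.5]; side red 48 [361.2  83. ]; side red 1236 [350.4 151.5]; side red 337 [198.6 180.8]; top yellow 19 [234.  182.8]; top yellow 50 [410. 228.]; top yellow 56 [396.8 233.3]; top blue 193 [394.3 108.2]; top blue 9 [ 77.3 210.9]; top blue 57 [229.6 283.7]; top blue 58 [396.9 285.5]; top green 53 [225.4 221.5]; top red 175 [293.3 116.7]; top red 178 [357.2 240.8];
```

View pics/side3.png

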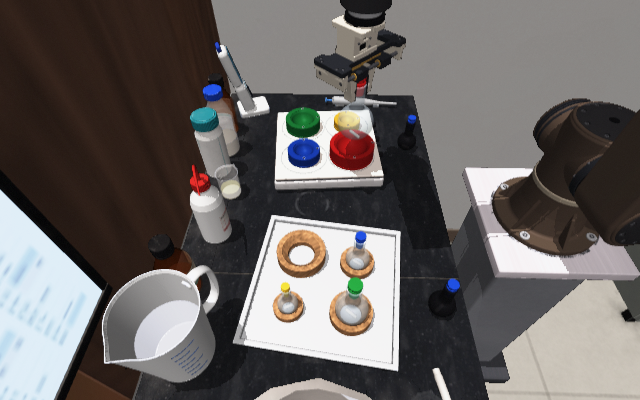

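View pics/top3.png

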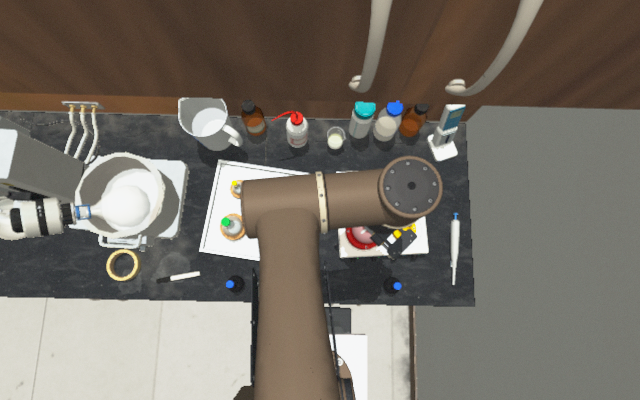

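Held upright above the red block (flask bulb around (355,122)). I'll lower to just above the seat.

```bash
python3 -m inch '[0.012,0.001,-0.001,0,0,0,0.02,0.012,0.001,-0.001,0,0,0,0.02,0.012,0,0,0,0,0,0.02,0.01,0,0,0,0,0,0.02,0.004,0,0,0,0,0,0.02,0,0,0,0,0,0,0.02]'; python3 go.py .4605 -.1396 .1934
```

```text
clock: 8.68
tool_pos: [0.4603, -0.1411, 0.1998]
orientation: [95.4, 89.9, -129.0]
force: [-0.8, -0.3, -2.2]
opening: 0.0335
t 8.68 pos [ 0.4603 -0.1411  0.1998] jaw -134.4 tilt rotvec tool to fix [ 0.   -0.01 -0.1 ] open 0.0335 F [-0.8 -0.3 -2.2] j6 [  6.   0. -59.  39.]
shift tool [ 0.0064 -0.0012  0.0009] len 0.007
```

```bash
python3 -m inch '[0.002,-0.001,0.001,0,0,0,0.02,0.002,0,0,0,0,0,0.02,0,0,0,0,0,0,0.02]'; python3 go.py .4605 -.1396 .1934;  python3 -m inch '[0.0015,0,0,0,0,0,0.02,0.001,0,0,0,0,0,0.02,0,0,0,0,0,0,0.02]'; python3 go.py .4605 -.1396 .1934
```

```text
clock: 9.05
tool_pos: [0.4609, -0.1395, 0.1964]
orientation: [157.9, 89.9, -66.5]
force: [-0.9, -0.7, -1.2]
opening: 0.0333
t 9.05 pos [ 0.4609 -0.1395  0.1964] jaw -134.4 tilt rotvec tool to fix [-0.   -0.08 -0.03] open 0.0333 F [-0.9 -0.7 -1.2] j6 [  7.   0. -58.  39.]
shift tool [0.003  0.0004 0.0003] len 0.003
clock: 9.43
tool_pos: [0.4619, -0.1399, 0.1948]
orientation: [-171.3, 89.8, -35.7]
force: [0.7, -1.2, -1.2]
opening: 0.0335
t 9.43 pos [ 0.4619 -0.1399  0.1948] jaw -134.4 tilt rotvec tool to fix [ 0.   -0.2   0.03] open 0.0335 F [ 0.7 -1.2 -1.2] j6 [  7.   0. -58.  39.]
shift tool [0.0014 0.0008 0.0012] len 0.002
```

```bash
python3 -m inch '[0.0015,0,0.001,0,0,0,0.02,0.001,0,0,0,0,0,0.02,0,0,0,0,0,0,0.02]'; python3 go.py .4605 -.1396 .1934;python3 -m inch '[0.0015,0,0,0,0,0,0.02,0.0015,0,0,0,0,0,0.02]'; python3 go.py .4605 -.1396 .1934
```

```text
clock: 9.8
tool_pos: [0.4624, -0.14, 0.1937]
orientation: [-169.6, 89.6, -33.9]
force: [0.8, -1.8, 0.4]
opening: 0.0336
t 9.8 pos [ 0.4624 -0.14    0.1937] jaw -134.3 tilt rotvec tool to fix [ 0.   -0.39  0.07] open 0.0336 F [ 0.8 -1.8  0.4] j6 [  7.   0. -58.  39.]
shift tool [0.0002 0.001  0.0016] len 0.002
clock: 10.05
tool_pos: [0.463, -0.1408, 0.1931]
orientation: [-173.0, 89.5, -37.3]
force: [-6.9, 0.2, 20.5]
opening: 0.0336
t 10.05 pos [ 0.463  -0.1408  0.1931] jaw -134.3 tilt rotvec tool to fix [-0.   -0.54  0.07] open 0.0336 F [-6.9  0.2 20.5] j6 [  7.   0. -57.  39.]
shift tool [-0.0003  0.0009  0.0026] len 0.003
```

Contact is at the expected height (z 0.193). Release.

```bash
python3 -m inch '[-0.0005,0,0,0,0,0,0.02,0,0,0,0,0,0,0.0876,0,0,0,0,0,0,0.0876,0,0,0,0,0,0,0.0876,0,0,0,0,0,0,0.0876,0,0,0,0,0,0,0.0876]'; python3 go.py .4605 -.1396 .28
```

```text
clock: 10.8
tool_pos: [0.4617, -0.1397, 0.1921]
orientation: [-173.6, 89.7, -37.9]
force: [-0.5, 0.7, 0.3]
opening: 0.0779
t 10.8 pos [ 0.4617 -0.1397  0.1921] jaw -134.3 tilt rotvec tool to fix [ 0.   -0.34  0.04] open 0.0779 F [-0.5  0.7  0.3] j6 [  7.   0. -57.  39.]
shift tool [-0.0879  0.0007  0.0004] len 0.088
```

```bash
python3 -m inch '[-0.015,0,0,0,0,0,0.0876,-0.025,0,0,0,0,0,0.0876,-0.03,0,0,0,0,0,0.0876,-0.02,0,0,0,0.3,0,0.0876,0,0,0,0,0.2,0,0.0876]'; python3 go.py .472 .266 .25; python3 look.py 4 side
```

```text
clock: 11.42
tool_pos: [0.4618, -0.1397, 0.2891]
orientation: [-173.2, 89.0, -37.5]
force: [-0.3, -0.1, -0.6]
opening: 0.0877
t 11.43 pos [ 0.4618 -0.1397  0.2891] jaw -134.3 tilt rotvec tool to fix [-0.   -0.98  0.12] open 0.0877 F [-0.3 -0.1 -0.6] j6 [  7.   1. -70.  38.]
shift tool [ 0.035  -0.2974  0.2767] len 0.408
side yellow 8 [389.5  39. ]; side yellow 11 [368.   42.3]; side yellow 192 [340.3 119.7]; side yellow 66 [284.8 287.1]; side blue 39 [217.3  46.5]; side blue 283 [212.3  92. ]; side blue 12 [328.2  99.7]; side blue 66 [411.5 118.8]; side blue 731 [303.4 152.9]; side blue 101 [360.3 236.7]; side blue 150 [452.6 285.1]; side green 814 [302.4 121.9]; side green 194 [354.8 285.5]; side red 166 [355.5 101.8]; side red 700 [349.6 156.8]; side red 338 [198.7 180.8];
```

View pics/side4.png

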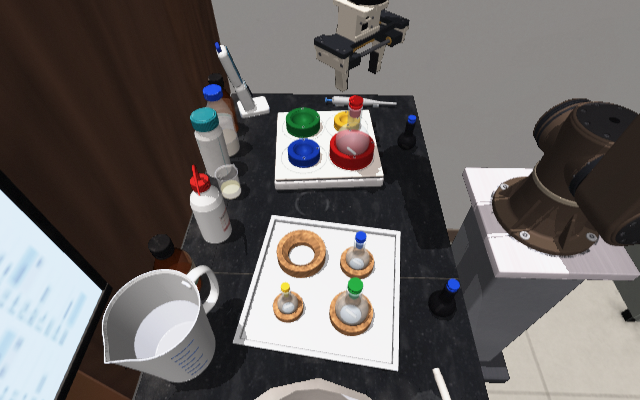

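The red flask stands upright in the red block: stopper at (355,102), bulb in the block at (352,145). Green is next.

```bash
python3 -m inch '[0,-0.015,0.014,0,-0.5,0,0.0876,0,-0.03,0.028,0,-0.5,0,0.0876,0,-0.03,0.028,0,0,0,0.0876,0,-0.03,0.028,0,0,0,0.0876,0,-0.03,0.028,0,0,0,0.0876,0,-0.03,0.028,0,0,0,0.0876,0,-0.03,0.028,0,0,0,0.0876,0,-0.03,0.028,0,0,0,0.0876,0,-0.03,0.028,0,0,0,0.0876,0,-0.015,0.014,0,0,0,0.0876,0,0,0,0,0,0,0.0876]'; python3 go.py .472 .266 .18
```

```text
clock: 12.85
tool_pos: [0.4653, 0.2394, 0.2802]
orientation: [59.4, 89.3, -165.0]
force: [0.2, -0.7, 0.2]
opening: 0.0877
t 12.85 pos [0.4653 0.2394 0.2802] jaw -134.4 tilt rotvec tool to fix [ 0.    0.38 -0.64] open 0.0877 F [ 0.2 -0.7  0.2] j6 [ 48.  -0. -71.  -3.]
shift tool [ 0.1    -0.0248  0.0132] len 0.104
```

```bash
python3 -m inch '[0.015,-0.012,0.006,0,0.2,-0.3,0.0876,0.025,-0.012,0.006,0,0.2,-0.3,0.0876,0.025,0,0,0,0,0,0.0876,0.02,0,0,0,0,0,0.0876,0,0,0,0,0,0,0.0876]'; python3 go.py .472 .266 .105
```

```text
clock: 13.48
tool_pos: [0.473, 0.26, 0.1923]
orientation: [103.0, 89.8, -121.6]
force: [-1.2, -0.9, 0.7]
opening: 0.0877
t 13.47 pos [0.473  0.26   0.1923] jaw -134.6 tilt rotvec tool to fix [ 0.   -0.04 -0.16] open 0.0877 F [-1.2 -0.9  0.7] j6 [ 50.   0. -59.  -4.]
shift tool [ 0.0873 -0.0038  0.005 ] len 0.087
```

```bash
python3 -m inch '[0.015,-0.003,0.004,0,0,0,0.0876,0.015,0,0,0,0,0,0.0876,0.015,0,0,0,0,0,0.0876,0.015,0,0,0,0,0,0.0876,0.012,0,0,0,0,0,0.0876,0.008,0,0,0,0,0,0.0876,0,0,0,0,0,0,0.0876]'; python3 go.py .472 .266 .105
```

```text
clock: 14.35
tool_pos: [0.4728, 0.2646, 0.1081]
orientation: [123.5, 89.9, -101.1]
force: [-1.2, -0.7, 0.9]
opening: 0.0879
t 14.35 pos [0.4728 0.2646 0.1081] jaw -134.7 tilt rotvec tool to fix [-0.   -0.05 -0.08] open 0.0879 F [-1.2 -0.7  0.9] j6 [ 50.   0. -48.  -5.]
shift tool [ 0.0031 -0.0004  0.0016] len 0.004
```

```bash
python3 -m inch '[0.003,0,0.0015,0,0,0,0.0876,0,0,0,0,0,0,0.0876,0,0,0,0,0,0,0.015,0,0,0,0,0,0,0.015,0,0,0,0,0,0,0.015,0,0,0,0,0,0,0.015,0,0,0,0,0,0,0.015,0,0,0,0,0,0,0.015,0,0,0,0,0,0,0.015]'; python3 go.py .472 .266 .105; python3 -m inch '[-0.01,0,0,0,0,0,0.015,-0.02,0,0,0,0,0,0.015,-0.03,0,0,0,0,0,0.015,-0.03,0,0,0,0,0,0.015,-0.03,0,0,0,0,0,0.015,-0.03,0,0,0,0,0,0.015,-0.01,0,0,0,0,0,0.015,0,0,0,0,0,0,0.015]'; python3 go.py .5911 -.2522 .28; python3 look.py 5 side
```

```text
clock: 15.48
tool_pos: [0.4726, 0.2666, 0.1066]
orientation: [-116.5, 89.9, 18.8]
force: [0.1, 1.1, -0.4]
opening: 0.0274
t 15.47 pos [0.4726 0.2666 0.1066] jaw -134.6 tilt rotvec tool to fix [-0.   -0.06  0.11] open 0.0274 F [ 0.1  1.1 -0.4] j6 [ 50.   0. -48.  -5.]
shift tool [0.0016 0.0008 0.    ] len 0.002
clock: 16.48
tool_pos: [0.471, 0.2652, 0.2739]
orientation: [162.5, 90.0, -62.2]
force: [-0.0, -1.0, -1.9]
opening: 0.0271
t 16.48 pos [0.471  0.2652 0.2739] jaw -134.7 tilt rotvec tool to fix [ 0.   -0.03 -0.01] open 0.0271 F [-0.  -1.  -1.9] j6 [ 50.   0. -69.  -5.]
shift tool [-0.0059  0.2835 -0.4492] len 0.531
side yellow 41 [335.3 121.5]; side yellow 26 [395.8 212.3]; side yellow 28 [360.9 242.9]; side yellow 66 [284.8 287.1]; side blue 39 [217.3  46.5]; side blue 283 [212.3  92. ]; side blue 13 [328.1  99.5]; side blue 729 [303.4 152.9]; side blue 144 [452.6 285.2]; side green 812 [302.4 121.9]; side red 110 [332.9 145.7]; side red 338 [198.6 180.8];
```

View pics/side5.png

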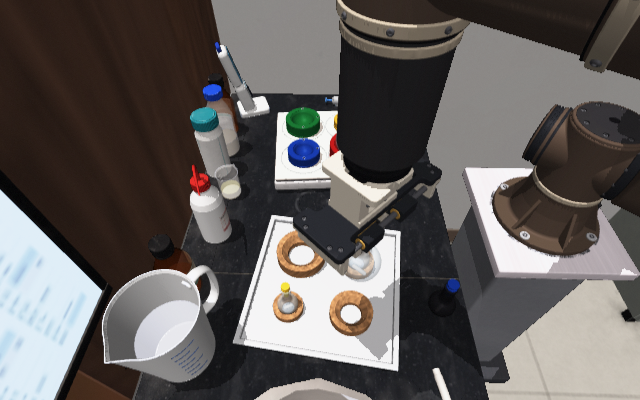

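The green flask is held and its ring at (351,313) is empty. I'll carry it to the green block.

```bash
python3 -m inch '[0,0.01,-0.016,0,0,0,0.015,-0.002,0.019,-0.03,0,0,0,0.015,-0.002,0.019,-0.03,0,0,0,0.015,-0.002,0.019,-0.03,0,0,0,0.015,0,0.019,-0.03,0,0,0,0.015,0,0.019,-0.03,0,0,0,0.015,0,0.019,-0.03,0,0,0,0.015,0,0.019,-0.03,0,0,0,0.015,0,0.019,-0.03,0,0,0,0.015,0,0.019,-0.03,0,0,0,0.015,0,0.019,-0.03,0,0,0,0.015,0,0.019,-0.03,0,0,0,0.015,0,0.019,-0.03,0,0,0,0.015,0,0.019,-0.03,0,0,0,0.015,0,0.01,-0.016,0,0,0,0.015,0,0,0,0,0,0,0.015]'; python3 go.py .5911 -.2522 .25
```

```text
clock: 18.52
tool_pos: [0.5738, -0.25, 0.2604]
orientation: [58.8, 88.0, -166.1]
force: [-0.3, -0.4, -1.2]
opening: 0.0272
t 18.52 pos [ 0.5738 -0.25    0.2604] jaw -134.9 tilt rotvec tool to fix [-0.    1.05 -1.74] open 0.0272 F [-0.3 -0.4 -1.2] j6 [ -5.   1. -72.  50.]
shift tool [ 0.0098 -0.011  -0.014 ] len 0.02
```

```bash
python3 -m inch '[0.005,-0.006,-0.007,0,0.5,-0.8,0.015,0.01,-0.005,-0.006,0,0.5,-0.8,0.015,0.015,0,0,0,0,0,0.015,0.015,0,0,0,0,0,0.015,0,0,0,0,0,0,0.015]'; python3 go.py .5911 -.2522 .1616; python3 look.py 6 side
```

```text
clock: 19.15
tool_pos: [0.5904, -0.2488, 0.2102]
orientation: [24.3, 89.9, 159.6]
force: [-0.2, -0.2, -1.0]
opening: 0.0274
t 19.15 pos [ 0.5904 -0.2488  0.2102] jaw -134.8 tilt rotvec tool to fix [ 0.    0.13 -0.06] open 0.0274 F [-0.2 -0.2 -1. ] j6 [ -5.  -0. -65.  51.]
shift tool [ 0.0486  0.0019 -0.003 ] len 0.049
side yellow 17 [296.4  56.3]; side yellow 191 [340.2 119.8]; side yellow 65 [284.8 287. ]; side blue 39 [217.3  46.5]; side blue 283 [212.3  92. ]; side blue 13 [328.1  99.5]; side blue 66 [411.5 118.8]; side blue 736 [303.4 152.8]; side blue 101 [360.3 236.7]; side blue 150 [452.6 285.1]; side green 52 [303.   70.4]; side green 745 [302.3 123. ]; side red 167 [355.6 101.8]; side red 648 [351. 157.]; side red 338 [198.7 180.8];
```

View pics/side6.png

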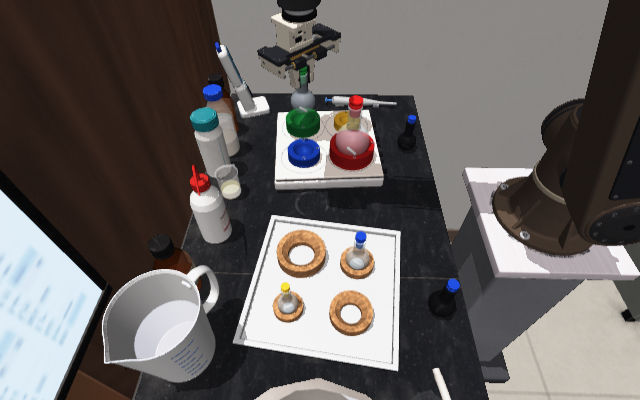

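The green flask hangs upright over the green block (stopper at (303,70)). Lowering.

```bash
python3 -m inch '[0.012,0.001,-0.002,0,0,0,0.015,0.012,0.001,-0.001,0,0,0,0.015,0.01,0,0,0,0,0,0.015,0.005,0,0,0,0,0,0.015,0.002,0,0,0,0,0,0.015,0,0,0,0,0,0,0.015]'; python3 go.py .5911 -.2522 .1616
```

```text
clock: 19.95
tool_pos: [0.592, -0.253, 0.168]
orientation: [72.4, 90.0, -152.3]
force: [-0.3, 0.0, -1.4]
opening: 0.0275
t 19.95 pos [ 0.592 -0.253  0.168] jaw -134.7 tilt rotvec tool to fix [-0.    0.   -0.01] open 0.0275 F [-0.3  0.  -1.4] j6 [ -6.   0. -60.  51.]
shift tool [0.0064 0.0001 0.0012] len 0.006
```

```bash
python3 -m inch '[0.002,0,0.001,0,0,0,0.015,0.002,0,0,0,0,0,0.015,0.0015,0,0,0,0,0,0.015,0,0,0,0,0,0,0.015]'; python3 go.py .5911 -.2522 .1616;  python3 -m inch '[0.0015,0,0,0,0,0,0.015,0.001,0,0,0,0,0,0.015]'; python3 go.py .5911 -.2522 .1616
```

```text
clock: 20.45
tool_pos: [0.5921, -0.2525, 0.1634]
orientation: [-155.5, 89.9, -20.2]
force: [0.7, 0.3, -0.6]
opening: 0.0275
t 20.45 pos [ 0.5921 -0.2525  0.1634] jaw -134.7 tilt rotvec tool to fix [-0.   -0.13  0.06] open 0.0275 F [ 0.7  0.3 -0.6] j6 [ -6.   0. -59.  51.]
shift tool [0.0018 0.0005 0.0009] len 0.002
clock: 20.7
tool_pos: [0.5926, -0.2532, 0.162]
orientation: [-166.8, 89.7, -31.5]
force: [-1.0, -2.2, 3.9]
opening: 0.0272
t 20.7 pos [ 0.5926 -0.2532  0.162 ] jaw -134.7 tilt rotvec tool to fix [ 0.   -0.25  0.06] open 0.0272 F [-1.  -2.2  3.9] j6 [ -6.   0. -59.  51.]
shift tool [0.0004 0.0003 0.0018] len 0.002
```

```bash
python3 -m inch '[0.001,0,0.001,0,0,0,0.015,0.0005,0,0,0,0,0,0.015]'; python3 go.py .5911 -.2522 .1616
```

```text
clock: 20.95
tool_pos: [0.5924, -0.2534, 0.1618]
orientation: [-169.5, 89.6, -34.2]
force: [-0.4, -1.6, 2.6]
opening: 0.0275
t 20.95 pos [ 0.5924 -0.2534  0.1618] jaw -134.7 tilt rotvec tool to fix [-0.   -0.39  0.07] open 0.0275 F [-0.4 -1.6  2.6] j6 [ -6.   0. -58.  51.]
shift tool [0.0002 0.0001 0.0018] len 0.002
```

```bash
python3 -m inch '[0,0,0,0,0,0,0.0876,0,0,0,0,0,0,0.0876,0,0,0,0,0,0,0.0876,0,0,0,0,0,0,0.0876,0,0,0,0,0,0,0.0876,-0.015,0,0,0,0,0,0.0876,-0.025,0,0,0,0,0,0.0876,-0.03,0,0,0,0,0,0.0876,-0.03,0,0,0,-0.3,0,0.0876,-0.02,0,0,0,-0.2,0,0.0876,0,0,0,0,0,0,0.0876]'; python3 go.py .4555 .1524 .28; python3 look.py 7 side
```

```text
clock: 22.32
tool_pos: [0.5917, -0.2524, 0.2897]
orientation: [-59.5, 89.8, 75.8]
force: [-0.6, -0.3, -0.4]
opening: 0.0878
t 22.32 pos [ 0.5917 -0.2524  0.2897] jaw -134.7 tilt rotvec tool to fix [-0.    0.1   0.16] open 0.0878 F [-0.6 -0.3 -0.4] j6 [ -6.  -0. -74.  51.]
shift tool [ 0.0109 -0.1919  0.3815] len 0.427
side yellow 32 [294.9  18.1]; side yellow 192 [340.3 119.7]; side yellow 66 [284.8 287.1]; side blue 39 [217.3  46.5]; side blue 283 [212.3  92. ]; side blue 13 [328.1  99.5]; side blue 66 [411.5 118.8]; side blue 732 [303.4 152.8]; side blue 101 [360.3 236.7]; side blue 150 [452.6 285.1]; side green 82 [301.4  86.4]; side green 455 [302.3 126.6]; side red 165 [355.6 101.8]; side red 659 [350.7 156.9]; side red 338 [198.7 180.8];
```

View pics/side7.png

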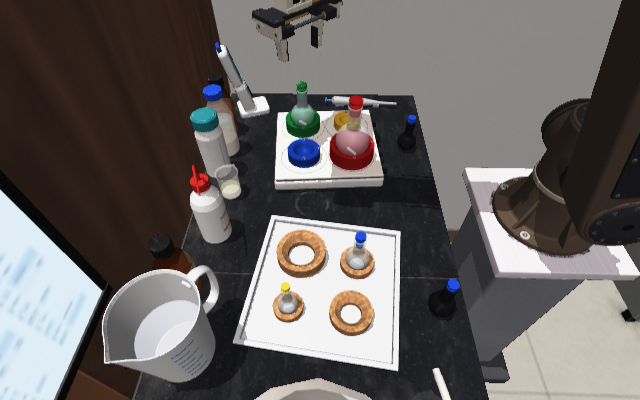

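Green stands upright in its block (stopper at (301,86)). Now the blue flask at (360,250).

```bash
python3 -m inch '[0,-0.008,0.017,0,0,0,0.0876,0,-0.017,0.034,0,0,0,0.0876,0,-0.017,0.034,0,0,0,0.0876,0,-0.017,0.034,0,0,0,0.0876,0,-0.017,0.034,0,0,0,0.0876,0,-0.017,0.034,0,0,0,0.0876,0,-0.017,0.034,0,0,0,0.0876,0,-0.017,0.034,0,0,0,0.0876,0,-0.017,0.034,0,0,0,0.0876,0,-0.017,0.034,0,0,0,0.0876,0,-0.017,0.034,0,0,0,0.0876,0,-0.008,0.015,0,0,0,0.0876,0,0,0,0,0,0,0.0876]'; python3 go.py .4555 .1524 .17
```

```text
clock: 24.0
tool_pos: [0.4409, 0.1577, 0.2805]
orientation: [36.0, 89.1, 171.4]
force: [-0.9, -0.3, -0.3]
opening: 0.0877
t 24.0 pos [0.4409 0.1577 0.2805] jaw -134.6 tilt rotvec tool to fix [-0.    0.77 -0.56] open 0.0877 F [-0.9 -0.3 -0.3] j6 [ 43.  -1. -71.   2.]
shift tool [ 0.1102 -0.0076 -0.0156] len 0.112
```

```bash
python3 -m inch '[0.015,-0.004,-0.008,0,0.4,-0.3,0.0876,0.025,-0.003,-0.006,0,0.4,-0.3,0.0876,0.025,0,0,0,0,0,0.0876,0.025,0,0,0,0,0,0.0876,0.01,0,0,0,0,0,0.0876,0,0,0,0,0,0,0.0876]'; python3 go.py .4555 .1524 .087
```

```text
clock: 24.75
tool_pos: [0.4535, 0.1495, 0.1762]
orientation: [124.8, 89.9, -99.8]
force: [-0.8, 0.4, 0.1]
opening: 0.0871
t 24.75 pos [0.4535 0.1495 0.1762] jaw -134.6 tilt rotvec tool to fix [-0.   -0.05 -0.08] open 0.0871 F [-0.8  0.4  0.1] j6 [ 42.   0. -56.   3.]
shift tool [ 0.0892 -0.0036  0.0006] len 0.089
```

```bash
python3 -m inch '[0.015,-0.0035,0,0,0,0,0.0876,0.015,0,0,0,0,0,0.0876,0.015,0,0,0,0,0,0.0876,0.015,0,0,0,0,0,0.0876,0.012,0,0,0,0,0,0.0876,0.01,0,0,0,0,0,0.0876,0,0,0,0,0,0,0.0876]'; python3 go.py .4555 .1524 .087
```

```text
clock: 25.62
tool_pos: [0.4586, 0.1539, 0.0921]
orientation: [-111.6, 89.7, 23.9]
force: [0.6, -0.9, 0.1]
opening: 0.0876
t 25.62 pos [0.4586 0.1539 0.0921] jaw -134.6 tilt rotvec tool to fix [ 0.   -0.11  0.27] open 0.0876 F [ 0.6 -0.9  0.1] j6 [ 42.   0. -43.   3.]
shift tool [0.0051 0.0033 0.0012] len 0.006
```

```bash
python3 -m inch '[0.003,0.003,0.001,0,0,0.2,0.0876,0.002,0,0,0,0,0,0.0876,0,0,0,0,0,0,0.01,0,0,0,0,0,0,0.01,0,0,0,0,0,0,0.01,0,0,0,0,0,0,0.01,0,0,0,0,0,0,0.01,0,0,0,0,0,0,0.01,0,0,0,0,0,0,0.01,0,0,0,0,0,0,0.01]'; python3 go.py .4555 .1524 .087; python3 -m inch '[-0.01,0,0,0,0,0,0.01,-0.02,0,0,0,0,0,0.01,-0.03,0,0,0,0,0,0.01,-0.03,0,0,0,0,0,0.01,-0.03,0,0,0,0,0,0.01,-0.03,0,0,0,0,0,0.01,-0.02,0,0,0,0,0,0.01,-0.01,0,0,0,0,0,0.01,0,0,0,0,0,0,0.01]'; python3 go.py .5821 -.1306 .27; python3 look.py 8 side
```

```text
clock: 26.88
tool_pos: [0.4565, 0.1531, 0.0883]
orientation: [-121.0, 89.7, 14.5]
force: [-0.5, -1.2, 0.6]
opening: 0.0222
t 26.88 pos [0.4565 0.1531 0.0883] jaw -134.5 tilt rotvec tool to fix [-0.   -0.14  0.23] open 0.0222 F [-0.5 -1.2  0.6] j6 [ 42.   0. -43.   3.]
shift tool [0.0013 0.0012 0.0003] len 0.002
clock: 28.0
tool_pos: [0.4546, 0.152, 0.2781]
orientation: [-112.9, 89.7, 22.5]
force: [1.5, -0.2, -1.1]
opening: 0.0223
t 28.0 pos [0.4546 0.152  0.2781] jaw -134.6 tilt rotvec tool to fix [ 0.   -0.12  0.29] open 0.0223 F [ 1.5 -0.2 -1.1] j6 [ 42.   0. -69.   3.]
shift tool [ 0.0082  0.1119 -0.2891] len 0.31
side yellow 147 [338.7 120.3]; side yellow 22 [398.  149.9]; side yellow 29 [370.4 170.8]; side yellow 65 [284.8 287. ]; side blue 39 [217.3  46.5]; side blue 283 [212.3  92. ]; side blue 12 [328.2  99.7]; side blue 610 [301.1 152.6]; side blue 154 [452.6 284.9]; side green 81 [301.3  86.4]; side green 467 [302.5 126.4]; side red 37 [333.  139.9]; side red 338 [198.7 180.8];
```

View pics/side8.png

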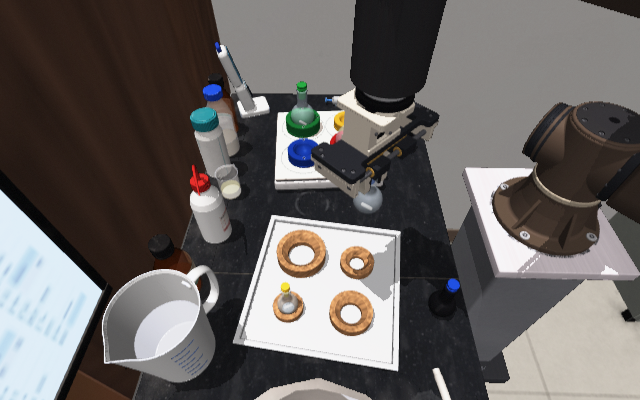

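Blue is held and clear of its ring. Carrying it to the blue block.

```bash
python3 -m inch '[0,0.005,-0.014,0,0,0,0.01,0,0.011,-0.028,0,0,0,0.01,0,0.011,-0.028,0,0,0,0.01,0,0.011,-0.028,0,0,0,0.01,0,0.011,-0.028,0,0,0,0.01,0,0.011,-0.028,0,0,0,0.01,0,0.011,-0.028,0,0,0,0.01,0,0.011,-0.028,0,0,0,0.01,0,0.011,-0.028,0,0,0,0.01,0,0.011,-0.028,0,0,0,0.01,0,0.005,-0.013,0,0,0,0.01,0,0,0,0,0,0,0.01]'; python3 go.py .5821 -.1306 .22
```

```text
clock: 29.55
tool_pos: [0.5764, -0.1389, 0.2639]
orientation: [57.2, 88.9, -167.4]
force: [0.4, 0.1, -0.8]
opening: 0.0223
t 29.55 pos [ 0.5764 -0.1389  0.2639] jaw -134.6 tilt rotvec tool to fix [-0.    0.57 -0.89] open 0.0223 F [ 0.4  0.1 -0.8] j6 [  5.   0. -70.  40.]
shift tool [ 0.0437 -0.0106  0.0014] len 0.045
```

```bash
python3 -m inch '[0.005,-0.006,0,0,0.3,-0.5,0.01,0.015,-0.005,0,0,0.3,-0.4,0.01,0.02,0,0,0,0,0,0.01,0.02,0,0,0,0,0,0.01,0.01,0,0,0,0,0,0.01,0,0,0,0,0,0,0.01]'; python3 go.py .5821 -.1306 .1433; python3 look.py 9 side
```

```text
clock: 30.3
tool_pos: [0.5836, -0.1258, 0.1911]
orientation: [-111.2, 89.8, 24.4]
force: [0.6, 0.5, -0.4]
opening: 0.0221
t 30.3 pos [ 0.5836 -0.1258  0.1911] jaw -134.4 tilt rotvec tool to fix [ 0.   -0.08  0.21] open 0.0221 F [ 0.6  0.5 -0.4] j6 [  7.  -0. -60.  39.]
shift tool [ 0.0478  0.0047 -0.0022] len 0.048
side yellow 16 [298.4  94.4]; side yellow 9 [294.2 103.8]; side yellow 192 [340.3 119.7]; side yellow 66 [284.8 287.1]; side blue 39 [217.3  46.5]; side blue 283 [212.3  92. ]; side blue 13 [328.1  99.5]; side blue 21 [303.3 108.8]; side blue 66 [411.5 118.8]; side blue 694 [303.4 153.6]; side blue 151 [452.6 285.1]; side green 120 [315.1 122.8]; side green 92 [289.  124.2]; side red 165 [355.6 101.8]; side red 646 [351. 157.]; side red 338 [198.7 180.8];
```

View pics/side9.png

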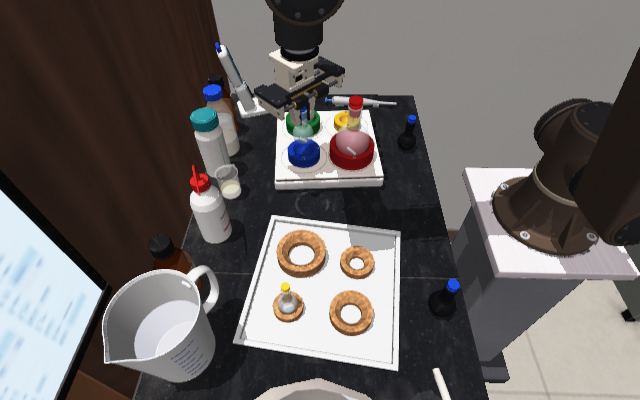

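```bash
python3 -m inch '[0.012,0.004,-0.002,0,0,0,0.01,0.012,0,0,0,0,0,0.01,0.01,0,0,0,0,0,0.01,0.005,0,0,0,0,0,0.01,0.002,0,0,0,0,0,0.01,0,0,0,0,0,0,0.01]'; python3 go.py .5821 -.1306 .1433
```

```text
clock: 31.1
tool_pos: [0.5835, -0.1305, 0.149]
orientation: [-122.1, 89.6, 13.6]
force: [-0.8, -0.6, -0.6]
opening: 0.0227
t 31.1 pos [ 0.5835 -0.1305  0.149 ] jaw -134.4 tilt rotvec tool to fix [ 0.   -0.2   0.32] open 0.0227 F [-0.8 -0.6 -0.6] j6 [  6.  -0. -55.  40.]
shift tool [0.0057 0.0011 0.0009] len 0.006
```

```bash
python3 -m inch '[0.002,0.001,0.001,0,0,0.3,0.01,0.002,0,0,0,0,0,0.01,0.001,0,0,0,0,0,0.01,0,0,0,0,0,0,0.01]'; python3 go.py .5821 -.1306 .1433;  python3 -m inch '[0.0015,0,0,0,0,0,0.01,0.001,0,0,0,0,0,0.01]'; python3 go.py .5821 -.1306 .1433
```

```text
clock: 31.6
tool_pos: [0.5832, -0.1308, 0.1452]
orientation: [-165.1, 89.6, -29.4]
force: [0.1, 0.0, -0.5]
opening: 0.0226
t 31.6 pos [ 0.5832 -0.1308  0.1452] jaw -134.3 tilt rotvec tool to fix [ 0.   -0.35  0.09] open 0.0226 F [ 0.1  0.  -0.5] j6 [  6.   0. -54.  39.]
shift tool [0.0019 0.0006 0.0009] len 0.002
clock: 31.85
tool_pos: [0.584, -0.1314, 0.1438]
orientation: [-165.5, 89.5, -29.8]
force: [-1.1, -3.2, 5.7]
opening: 0.0222
t 31.85 pos [ 0.584  -0.1314  0.1438] jaw -134.3 tilt rotvec tool to fix [-0.   -0.47  0.12] open 0.0222 F [-1.1 -3.2  5.7] j6 [  6.   0. -54.  39.]
shift tool [0.0005 0.0007 0.0019] len 0.002
```

```bash
python3 -m inch '[0.0005,0.0005,0.001,0,0,0,0.01,0,0,0,0,0,0,0.0876,0,0,0,0,0,0,0.0876,0,0,0,0,0,0,0.0876,0,0,0,0,0,0,0.0876,0,0,0,0,0,0,0.0876,0,0,0,0,0,0,0.0876]';  python3 go.py .5821 -.1306 .1433; python3 -m inch '[-0.015,0,0,0,0,0,0.0876,-0.025,0,0,0,0,0,0.0876,-0.03,0,0,0,0,0,0.0876,-0.03,0,0,0,-0.3,0,0.0876,-0.03,0,0,0,-0.2,0,0.0876,0,0,0,0,0,0,0.0876]'; python3 go.py .595 .256 .27; python3 look.py 10 side
```

```text
clock: 32.72
tool_pos: [0.5818, -0.1302, 0.1419]
orientation: [-164.6, 89.7, -28.9]
force: [-0.2, -0.6, -0.6]
opening: 0.0766
t 32.73 pos [ 0.5818 -0.1302  0.1419] jaw -134.3 tilt rotvec tool to fix [ 0.   -0.32  0.09] open 0.0766 F [-0.2 -0.6 -0.6] j6 [  6.   0. -54.  39.]
shift tool [-0.0014  0.0001 -0.0005] len 0.002
clock: 33.48
tool_pos: [0.5816, -0.1304, 0.2822]
orientation: [-91.5, 89.8, 44.2]
force: [0.1, 0.3, -0.4]
opening: 0.0875
t 33.48 pos [ 0.5816 -0.1304  0.2822] jaw -134.3 tilt rotvec tool to fix [ 0.   -0.01  0.21] open 0.0875 F [ 0.1  0.3 -0.4] j6 [  6.  -0. -72.  40.]
shift tool [ 0.0132 -0.2858  0.2604] len 0.387
side yellow 17 [317.2  27.8]; side yellow 11 [327.9  44.5]; side yellow 32 [296.3  50.9]; side yellow 192 [340.3 119.7]; side yellow 66 [284.8 287.1]; side blue 39 [217.3  46.5]; side blue 283 [212.3  92. ]; side blue 13 [328.1  99.5]; side blue 66 [411.5 118.8]; side blue 71 [302.2 121.9]; side blue 452 [303.4 156.5]; side blue 150 [452.6 285.1]; side green 81 [301.3  86.4]; side green 180 [291.4 125.4]; side green 180 [313.6 124.9]; side red 165 [355.6 101.8]; side red 646 [351.1 157.1]; side red 338 [198.6 180.8];
```

View pics/side10.png

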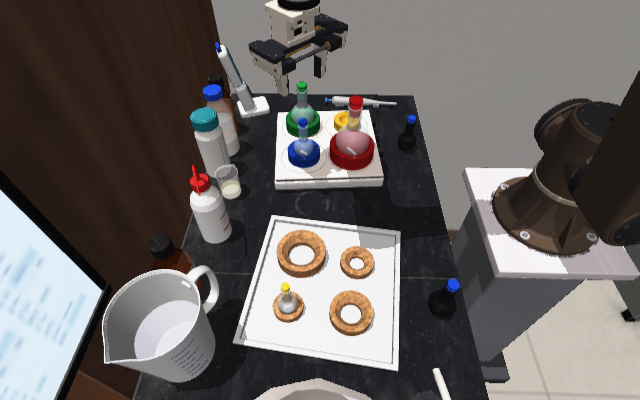

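Three flasks are seated upright: blue stopper at (302,122), green at (301,86), red at (356,102). Before the yellow pick I check the clearance to the white jug.

```bash
python3 - <<'E'
from h import *
for n in('top','side'):
    s=dict(np.load(n+'0.npz')); v,u=np.mgrid[0:400,0:640]; d=s['depth']; uv=np.c_[u.ravel(),v.ravel()]
    p,r=ray(s,uv); P=p+r*d.ravel()[:,None]
    ok=(d.ravel()>0)&(P[:,2]>.09)&(P[:,1]>.15)&(P[:,1]<.4)&(P[:,0]>.55)&(P[:,0]<.8)
    Q=P[ok]; 
    for x in np.arange(.55,.8,.02):
        q=Q[(Q[:,0]>=x)&(Q[:,0]<x+.02)]
        if len(q): print(n,x.round(2),len(q),q.min(0).round(3),q.max(0).round(3))
E
```

```text
top 0.57 9 [0.571 0.151 0.094] [0.588 0.261 0.168]
top 0.59 21 [0.59  0.248 0.091] [0.6   0.264 0.102]
top 0.69 1 [0.71  0.334 0.182] [0.71  0.334 0.182]
top 0.71 282 [0.71  0.241 0.09 ] [0.73  0.388 0.18 ]
top 0.73 185 [0.73  0.24  0.091] [0.75  0.399 0.179]
top 0.75 36 [0.75 0.27 0.09] [0.769 0.399 0.182]
top 0.77 121 [0.771 0.19  0.09 ] [0.79  0.383 0.18 ]
top 0.79 141 [0.79  0.184 0.092] [0.8   0.283 0.179]
side 0.55 40 [0.564 0.15  0.09 ] [0.57  0.153 0.169]
side 0.57 186 [0.57 0.15 0.09] [0.589 0.262 0.17 ]
side 0.59 64 [0.59  0.249 0.091] [0.602 0.264 0.103]
side 0.69 2 [0.71  0.339 0.181] [0.71  0.345 0.181]
side 0.71 984 [0.71  0.246 0.09 ] [0.73  0.391 0.183]
side 0.73 706 [0.73  0.243 0.09 ] [0.75  0.4   0.181]
side 0.75 305 [0.75  0.271 0.09 ] [0.77  0.4   0.181]
side 0.77 554 [0.77 0.19 0.09] [0.79  0.284 0.181]
side 0.79 7327 [0.79  0.186 0.09 ] [0.8   0.4   0.487]
```

```bash
python3 -m inch '[0,-0.014,0.013,0,0,0,0.0876,0,-0.028,0.026,0,0,0,0.0876,0,-0.028,0.026,0,0,0,0.0876,0,-0.028,0.026,0,0,0,0.0876,0,-0.028,0.026,0,0,0,0.0876,0,-0.028,0.026,0,0,0,0.0876,0,-0.028,0.026,0,0,0,0.0876,0,-0.028,0.026,0,0,0,0.0876,0,-0.028,0.026,0,0,0,0.0876,0,-0.028,0.026,0,0,0,0.0876,0,-0.014,0.013,0,0,0,0.0876,0,0,0,0,0,0,0.0876]'; python3 go.py .595 .256 .16
```

```text
clock: 35.02
tool_pos: [0.5831, 0.2709, 0.2729]
orientation: [55.0, 89.2, -169.2]
force: [-0.2, -0.3, -0.4]
opening: 0.0879
t 35.02 pos [0.5831 0.2709 0.2729] jaw -134.2 tilt rotvec tool to fix [ 0.    0.45 -0.64] open 0.0879 F [-0.2 -0.3 -0.4] j6 [ 42.  -0. -73.   4.]
shift tool [ 0.1128  0.0011 -0.0198] len 0.115
```

```bash
python3 -m inch '[0.015,0.001,-0.01,0,0.2,-0.3,0.0876,0.025,0,-0.008,0,0.2,-0.3,0.0876,0.025,0,0,0,0,0,0.0876,0.025,0,0,0,0,0,0.0876,0.01,0,0,0,0,0,0.0876,0,0,0,0,0,0,0.0876]'; python3 go.py .595 .256 .073
```

```text
clock: 35.78
tool_pos: [0.5942, 0.2529, 0.1706]
orientation: [83.1, 89.9, -141.3]
force: [0.1, -0.4, 0.4]
opening: 0.0877
t 35.77 pos [0.5942 0.2529 0.1706] jaw -134.4 tilt rotvec tool to fix [ 0.    0.01 -0.1 ] open 0.0877 F [ 0.1 -0.4  0.4] j6 [ 40.  -0. -60.   5.]
shift tool [ 0.0976 -0.003   0.0016] len 0.098
```

```bash
python3 -m inch '[0.015,-0.003,0.001,0,0,0,0.0876,0.015,0,0,0,0,0,0.0876,0.015,0,0,0,0,0,0.0876,0.015,0,0,0,0,0,0.0876,0.012,0,0,0,0,0,0.0876,0.01,0,0,0,0,0,0.0876,0.007,0,0,0,0,0,0.0876,0,0,0,0,0,0,0.0876]'; python3 go.py .595 .256 .073
```

```text
clock: 36.78
tool_pos: [0.5963, 0.2562, 0.0768]
orientation: [173.3, 90.0, -51.1]
force: [0.2, 0.1, -0.2]
opening: 0.0877
t 36.77 pos [0.5963 0.2562 0.0768] jaw -134.4 tilt rotvec tool to fix [ 0.   -0.02 -0.  ] open 0.0877 F [ 0.2  0.1 -0.2] j6 [ 40.   0. -49.   5.]
shift tool [0.0038 0.0011 0.0007] len 0.004
```

```bash
python3 -m inch '[0.003,0.001,0.0007,0,0,0,0.0876,0,0,0,0,0,0,0.0876,0,0,0,0,0,0,0.005,0,0,0,0,0,0,0.005,0,0,0,0,0,0,0.005,0,0,0,0,0,0,0.005,0,0,0,0,0,0,0.005,0,0,0,0,0,0,0.005,0,0,0,0,0,0,0.005,0,0,0,0,0,0,0.005]'; python3 go.py .595 .256 .073
```

```text
clock: 38.02
tool_pos: [0.5959, 0.2566, 0.0754]
orientation: [-106.7, 89.8, 28.9]
force: [-0.3, -0.4, 0.2]
opening: 0.0173
t 38.02 pos [0.5959 0.2566 0.0754] jaw -134.4 tilt rotvec tool to fix [ 0.   -0.05  0.17] open 0.0173 F [-0.3 -0.4  0.2] j6 [ 41.   0. -49.   5.]
shift tool [0.0024 0.0011 0.0002] len 0.003
```

```bash
python3 -m inch '[-0.01,0,0,0,0,0,0.005,-0.02,0,0,0,0,0,0.005,-0.03,0,0,0,0,0,0.005,-0.03,0,0,0,0,0,0.005,-0.03,0,0,0,0,0,0.005,-0.03,0,0,0,0,0,0.005,-0.03,0,0,0,0,0,0.005,-0.03,0,0,0,0,0,0.005,-0.01,0,0,0,0,0,0.005,0,0,0,0,0,0,0.005]'; python3 go.py .4695 -.2612 .30; python3 look.py 11 side
```

```text
clock: 39.28
tool_pos: [0.5942, 0.2553, 0.3074]
orientation: [-104.4, 89.8, 31.2]
force: [0.1, -0.6, -1.3]
opening: 0.0174
t 39.27 pos [0.5942 0.2553 0.3074] jaw -134.4 tilt rotvec tool to fix [ 0.   -0.06  0.24] open 0.0174 F [ 0.1 -0.6 -1.3] j6 [ 41.   0. -76.   5.]
shift tool [ 0.0058  0.4564 -0.272 ] len 0.531
side yellow 192 [340.3 119.7]; side yellow 24 [294.3 189.4]; side yellow 40 [264.3 197.7]; side yellow 25 [257.8 214.6]; side blue 69 [205.7  93.2]; side blue 13 [328.1  99.5]; side blue 66 [411.5 118.8]; side blue 12 [300.4 118.9]; side blue 74 [297.3 156.5]; side blue 150 [452.6 285.1]; side green 58 [315.8 117.2]; side red 168 [355.6 101.8]; side red 421 [358.9 158.9]; side red 176 [198.  176.1];
```

View pics/side11.png

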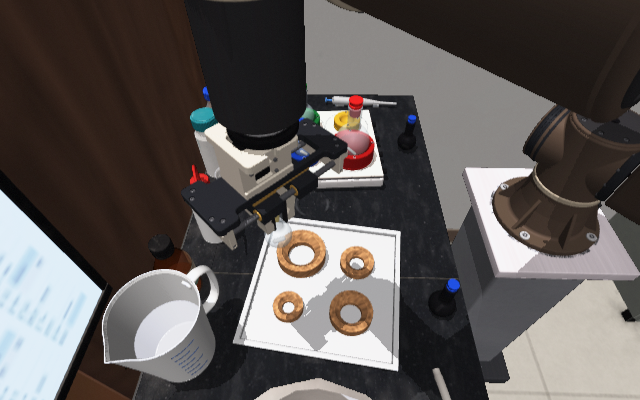

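Yellow is held and its ring at (288,306) is empty. I'll raise it further and carry it between the seated flasks.

```bash
python3 -m inch '[-0.015,0.01,-0.007,0,0,0,0.005,-0.01,0.022,-0.014,0,0,0,0.005,-0.005,0.022,-0.014,0,0,0,0.005,-0.004,0.022,-0.014,0,0,0,0.005,-0.003,0.022,-0.014,0,0,0,0.005,-0.003,0.022,-0.014,0,0,0,0.005,-0.002,0.022,-0.014,0,0,0,0.005,-0.001,0.022,-0.014,0,0,0,0.005,-0.001,0.022,-0.014,0,0,0,0.005,-0.001,0.022,-0.014,0,0,0,0.005,-0.001,0.022,-0.014,0,0,0,0.005,-0.001,0.022,-0.014,0,0,0,0.005,0,0.01,-0.007,0,0,0,0.005,0,0,0,0,0,0,0.005]'; python3 go.py .525 -.196 .325
```

```text
clock: 41.08
tool_pos: [0.5202, -0.0756, 0.3556]
orientation: [-155.5, 89.9, -20.3]
force: [0.6, 0.4, -0.5]
opening: 0.0176
t 41.08 pos [ 0.5202 -0.0756  0.3556] jaw -134.7 tilt rotvec tool to fix [ 0.   -0.05  0.02] open 0.0176 F [ 0.6  0.4 -0.5] j6 [ 13.   0. -79.  32.]
shift tool [ 0.0306  0.0821 -0.0881] len 0.124
```

```bash
python3 go.py .4695 -.2612 .345
```

```text
t 41.08 pos [ 0.5202 -0.0756  0.3556] jaw -134.7 tilt rotvec tool to fix [ 0.   -0.05  0.02] open 0.0176 F [ 0.6  0.4 -0.5] j6 [ 13.   0. -79.  32.]
shift tool [ 0.0106  0.1675 -0.0947] len 0.193
```

```bash
python3 -m inch '[0,0.01,-0.006,0,0,0,0.005,0,0.021,-0.012,0,0,0,0.005,0,0.021,-0.012,0,0,0,0.005,0,0.021,-0.012,0,0,0,0.005,0,0.021,-0.012,0,0,0,0.005,0,0.021,-0.012,0,0,0,0.005,0,0.021,-0.012,0,0,0,0.005,0,0.012,-0.007,0,0,0,0.005,0,0,0,0,0,0,0.005]'; python3 go.py .4695 -.2612 .25
```

```text
clock: 42.2
tool_pos: [0.4756, -0.2448, 0.3543]
orientation: [34.7, 89.9, 170.4]
force: [-0.6, 0.7, -0.9]
opening: 0.0172
t 42.2 pos [ 0.4756 -0.2448  0.3543] jaw -134.3 tilt rotvec tool to fix [-0.    0.05 -0.03] open 0.0172 F [-0.6  0.7 -0.9] j6 [ -6.  -0. -79.  52.]
shift tool [ 0.1043  0.0159 -0.0072] len 0.106
```

```bash
python3 -m inch '[0.01,0.008,-0.004,0,0,0,0.005,0.02,0.007,-0.003,0,0,0,0.005,0.025,0,0,0,0,0,0.005,0.025,0,0,0,0,0,0.005,0.025,0,0,0,0,0,0.005,0.02,0,0,0,0,0,0.005,0.01,0,0,0,0,0,0.005,0,0,0,0,0,0,0.005]'; python3 go.py .4695 -.2612 .1304; python3 look.py 12 side
```

```text
clock: 43.2
tool_pos: [0.4692, -0.2587, 0.2113]
orientation: [15.5, 89.8, 151.5]
force: [-0.5, 0.7, 0.1]
opening: 0.0175
t 43.2 pos [ 0.4692 -0.2587  0.2113] jaw -134.0 tilt rotvec tool to fix [ 0.    0.18 -0.05] open 0.0175 F [-0.5  0.7  0.1] j6 [ -8.  -0. -62.  54.]
shift tool [ 0.0809  0.0015 -0.0021] len 0.081
side yellow 12 [351.1  53.8]; side yellow 8 [349.8  61.1]; side yellow 11 [352.8  69.3]; side yellow 191 [340.3 119.7]; side blue 39 [217.3  46.5]; side blue 283 [212.3  92. ]; side blue 12 [328.2  99.7]; side blue 66 [411.5 118.8]; side blue 71 [302.2 121.9]; side blue 453 [303.4 156.5]; side blue 150 [452.6 285.1]; side green 81 [301.3  86.4]; side green 180 [291.4 125.4]; side green 179 [313.5 124.9]; side red 161 [355.6 102. ]; side red 709 [349.6 156.7]; side red 337 [198.6 180.8];
```

View pics/side12.png

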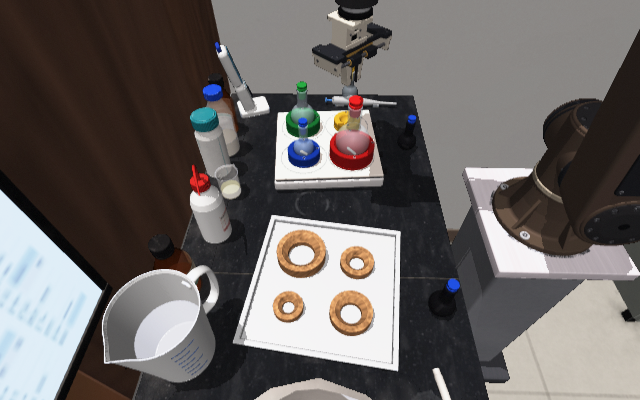

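The yellow flask is above its block at about (350,90), upright. Lowering.

```bash
python3 -m inch '[0.015,0.001,-0.002,0,0,0,0.005,0.02,0,0,0,0,0,0.005,0.015,0,0,0,0,0,0.005,0.012,0,0,0,0,0,0.005,0.008,0,0,0,0,0,0.005,0.003,0,0,0,0,0,0.005,0,0,0,0,0,0,0.005]'; python3 go.py .4695 -.2612 .1304
```

```text
clock: 44.12
tool_pos: [0.4721, -0.2616, 0.1367]
orientation: [-132.7, 89.9, 3.3]
force: [-0.7, -0.9, -0.8]
opening: 0.0175
t 44.12 pos [ 0.4721 -0.2616  0.1367] jaw -134.0 tilt rotvec tool to fix [-0.  -0.1  0.1] open 0.0175 F [-0.7 -0.9 -0.8] j6 [ -8.  -0. -51.  54.]
shift tool [0.0063 0.0015 0.0022] len 0.007
```

```bash
python3 -m inch '[0.002,0.001,0.002,0,0,0,0.005,0.002,0,0,0,0,0,0.005,0.0015,0,0,0,0,0,0.005,0,0,0,0,0,0,0.005]'; python3 go.py .4695 -.2612 .1304;  python3 -m inch '[0.0015,0,0,0,0,0,0.005,0.001,0,0,0,0,0,0.005]'; python3 go.py .4695 -.2612 .1304
```

```text
clock: 44.62
tool_pos: [0.4705, -0.261, 0.132]
orientation: [-140.0, 89.7, -4.0]
force: [-0.3, 1.4, -0.0]
opening: 0.0171
t 44.62 pos [ 0.4705 -0.261   0.132 ] jaw -134.0 tilt rotvec tool to fix [-0.   -0.2   0.17] open 0.0171 F [-0.3  1.4 -0. ] j6 [ -8.  -0. -51.  54.]
shift tool [0.0016 0.0008 0.0006] len 0.002
clock: 44.88
tool_pos: [0.4709, -0.2619, 0.1305]
orientation: [-155.7, 89.7, -19.7]
force: [-3.2, -2.0, 6.3]
opening: 0.0175
t 44.88 pos [ 0.4709 -0.2619  0.1305] jaw -134.0 tilt rotvec tool to fix [-0.   -0.3   0.14] open 0.0175 F [-3.2 -2.   6.3] j6 [ -8.   0. -50.  54.]
shift tool [0.0001 0.0005 0.0015] len 0.002
```

Seated (z matches). Release and retreat.

```bash
python3 -m inch '[0.0005,0.0005,0.001,0,0,0,0.005,0,0,0,0,0,0,0.0876,0,0,0,0,0,0,0.0876,0,0,0,0,0,0,0.0876,0,0,0,0,0,0,0.0876,0,0,0,0,0,0,0.0876,0,0,0,0,0,0,0.0876]';  python3 go.py .4695 -.2612 .1304; python3 -m inch '[-0.015,0,0,0,0,0,0.0876,-0.025,0,0,0,0,0,0.0876,-0.03,0,0,0,0,0,0.0876,-0.03,0,0,0,0,0,0.0876,-0.03,0,0,0,0,0,0.0876,-0.03,0,0,0,0,0,0.0876,0,0,0,0,0,0,0.0876]'; python3 go.py .45 .15 .30; python3 look.py 13 side
```

```text
clock: 45.75
tool_pos: [0.4698, -0.2609, 0.1292]
orientation: [-145.3, 89.7, -9.2]
force: [-0.5, 0.6, -0.4]
opening: 0.0719
t 45.75 pos [ 0.4698 -0.2609  0.1292] jaw -134.0 tilt rotvec tool to fix [-0.   -0.25  0.17] open 0.0719 F [-0.5  0.6 -0.4] j6 [ -8.   0. -50.  54.]
shift tool [-0.0012  0.0004  0.    ] len 0.001
clock: 46.62
tool_pos: [0.4688, -0.2613, 0.3017]
orientation: [-152.9, 89.4, -16.9]
force: [-0.4, 0.3, -0.2]
opening: 0.088
t 46.62 pos [ 0.4688 -0.2613  0.3017] jaw -134.0 tilt rotvec tool to fix [-0.   -0.53  0.27] open 0.088 F [-0.4  0.3 -0.2] j6 [ -8.   0. -72.  54.]
shift tool [ 0.0003 -0.283   0.2991] len 0.412
side yellow 8 [381.2   6.8]; side yellow 21 [356.2  10.3]; side yellow 28 [348.   95.5]; side yellow 110 [337.7 121.8]; side blue 39 [217.3  46.5]; side blue 283 [212.3  92. ]; side blue 13 [328.1  99.5]; side blue 65 [411.4 118.8]; side blue 71 [302.2 121.9]; side blue 455 [303.5 156.5]; side blue 150 [452.6 285.1]; side green 80 [301.2  86.4]; side green 180 [291.4 125.4]; side green 181 [313.6 124.8]; side red 170 [355.5 101.8]; side red 710 [349.7 156.7]; side red 338 [198.7 180.8];
```

View pics/side13.png

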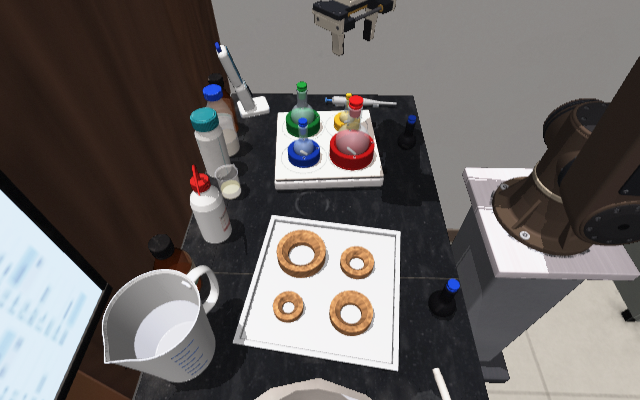

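```bash
python3 -m inch '[0,-0.014,0.014,0,0,0,0.0876,0,-0.027,0.028,0,0,0,0.0876,0,-0.027,0.028,0,0,0,0.0876,0,-0.027,0.028,0,0,0,0.0876,0,-0.027,0.028,0,0,0,0.0876,0,-0.027,0.028,0,0,0,0.0876,0,-0.027,0.028,0,0,0,0.0876,0,-0.027,0.028,0,0,0,0.0876,0,-0.027,0.028,0,0,0,0.0876,0,-0.014,0.014,0,0,0,0.0876,0,-0.014,0.014,0,0,0,0.0876,0,0,0,0,0,0,0.0876]'; python3 go.py .45 .15 .30; python3 look.py 14 top; python3 - <<'E'
from h import *
S={'top':dict(np.load('top14.npz')),'side':dict(np.load('side13.npz'))}
B={'red':(.4605,-.1396,.160,.018),'green':(.5911,-.2522,.126,.016),'blue':(.5821,-.1306,.107,.015),'yellow':(.4695,-.2612,.092,.014)}
sd={'red':(355.5,101.8),'green':(301.2,86.4),'blue':(302.2,121.9),'yellow':(348,95.5)}
print()
for c,(x,y,H,t) in B.items():
    z=.062+H-.35*t; e=proj(S['top'],[x,y,z])[0]
    k=[ce for st,ce in blobs(S['top'],c,6) if np.hypot(*(ce-e))<9]
    print(c,'side dev',(plane(S['side'],sd[c],z)[0]-[x,y,z]).round(4),'px',(np.array(sd[c])-proj(S['side'],[x,y,z])[0]).round(1))
    for q in k: print('  top',(plane(S['top'],q,z)[0]-[x,y,z]).round(4), 'tri dz',(tri(S['top'],q,S['side'],sd[c])[0]-[x,y,z]).round(4))
E
```

```text
clock: 48.18
tool_pos: [0.4496, 0.1196, 0.2939]
orientation: [85.6, 89.7, -138.5]
force: [-0.1, -1.3, 0.2]
opening: 0.0874
t 48.17 pos [0.4496 0.1196 0.2939] jaw -134.1 tilt rotvec tool to fix [ 0.    0.02 -0.32] open 0.0874 F [-0.1 -1.3  0.2] j6 [ 39.   0. -72.   7.]
shift tool [-0.0062 -0.022   0.0209] len 0.031
top yellow 304 [403.2 229. ]; top blue 190 [394.2 108.1]; top blue 308 [361.  191.4]; top blue 56 [229.5 283.7]; top blue 59 [396.9 285.5]; top green 359 [399.9 189.8]; top red 176 [293.4 116.7]; top red 254 [358.5 229.4]; top red 101 [370.2 224.3]; top red 80 [375.8 240.4]; 
red side dev [ 0.0002 -0.0016  0.    ] px [-0.1 -0.4]
  top [ 0.0016 -0.0012  0.    ] tri dz [ 0.0009 -0.0009  0.0006]
green side dev [-0.0002 -0.0007  0.    ] px [ 0.1 -0.2]
blue side dev [ 0.0003 -0.0026 -0.    ] px [-0.1 -0.7]
  top [-0.0192  0.0087  0.    ] tri dz [-0.0102  0.0081  0.0052]
yellow side dev [ 0.0005 -0.0044  0.    ] px [-0.3 -1. ]
  top [-0.0095  0.017   0.    ] tri dz [-0.0045  0.0187  0.0135]
```

View pics/top14.png

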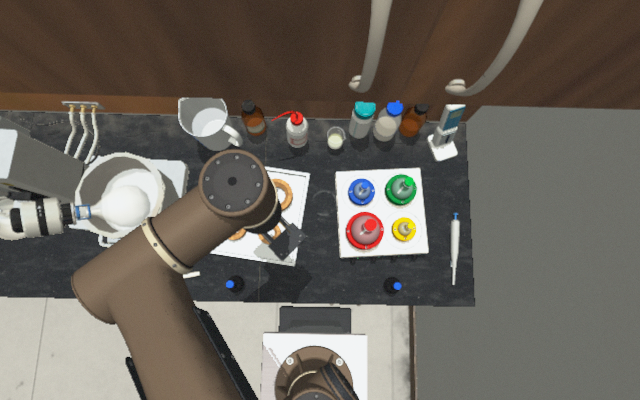

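All four flasks stand in their own wells: red at (370,224), green at (404,187), blue at (361,190) and yellow at (404,229). The wash bottle (297,128) and beaker (335,138) have not moved. Handing in.

```bash
python3 -c "
from plant import ctrl
print(ctrl.close_job())"
```

```text
the job is handed in; nothing more can be done
None
```

All four flasks are upright, let go and down in the heating blocks of their own colour. I moved them in the order red, green, blue, yellow and handed in at about 48 s of the 104 s limit.

- **Seating:** each flask touched down within 1 mm of its expected seated height. The highest wrist force I read was about 21 N, for red. The limits are 120 N at the wrist and 100 N between flask and block.
- **Side view check:** after release, all four stoppers sat within about 1 pixel of where a fully seated flask should show. That is at most about 4 mm sideways, with yellow the largest, against the 12 mm allowed.
- **Top view check:** it confirmed red to within 2 mm in position and 1 mm in height. For blue and yellow the stopper merged with the same-coloured block, so those numbers disagreed and I disregarded them. Green gave no usable reading. By eye, the top picture shows all four centred.
- **Bystanders:** the wash bottle, the beaker and both black look-alikes are where they started in the images.

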